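Load test bars into a block heater and shield it

ROBOT

A 7-joint arm with a two-finger parallel gripper is mounted at the origin on the work surface. World frame = base frame: x ahead of the robot, y to its left, z up, the work surface at z = 0. Lengths are in m, angles in rad, forces in N, time in s.
With the tool pointing down it reaches from about 0.4 to 0.85 m from the base axis. Payload 4.4 kg.
Tool frame: the origin (TCP) lies at the very end of the fingers, on their centre line; the grasp point (between the pads) lies env.pinch_z behind it (env.pinch_z is the distance from the TCP to the grasp point, in m); z points along the fingers, y is the direction in which the jaws open and shut (so a half turn about z gives the same grasp; the last joint's range is limited). The gripper opens to 94 mm and grips with 3 to 60 N. Pads are 16 mm wide; open, the fingers measure 119 mm over their backs; the gripper's body (75 mm by 177 mm) begins 78 mm behind the grasp point.
Start: joints at [-1.322, 0.628, 0.038, 1.517, -0.027, 0.996, -0.02], TCP at [0.201, 0.618, 0.171] pointing down, gripper open.
Joint ranges: [-3.06, 3.06], [-0.37, 2.12], [-1.25, 1.32], [0.18, 2.47], [-1.1, 4.24], [0.23, 1.98], [-2.94, 2.94]. Speed limits (rad/s): [2.57, 2.57, 3.14, 3.14, 3.14, 3.14, 3.14].

INTERFACE

Orientations are given as a unit quaternion [x, y, z, w].
In Python, from station import sense, viewer, env gives the robot as it stands. The module is installed in compiled form; this text tells all that it offers.
- The arm moves only by the tool carry_out, never from a script. Its argument "deltas" is a list of rows, each a list of 7 numbers: the shift along the tool's x, y, z in m, then the turn, a rotation vector about the tool's x, y, z in rad, then the closure in counts, from 0 (fully open) to 255 (shut). In form: [[dx, dy, dz, wx, wy, wz, fingers], ...]. A call has 1 to 5 rows; each row shifts and turns the commanded pose from where the row before left it, along the tool's axes as they then stand; what a row does not reach is not made up. A row lasts 1/10 s, in which the tool goes at most 50 mm and 8.59 degrees, less where a joint would pass 70% of its speed; a pose out of reach is approached as far as the arm can. A call with a gripper value outside its range is refused whole. The fingers move at their own pace and stop on an object; the grip force is fixed at half the most. Time passes only in rows, so rows that do not move let the fingers close. It gives the time, the measured TCP pose, the force and the opening at its end, in the units of the state.
- sense(): the state, without advancing time (a new reading comes with each control period).
- viewer.capture(name): name is "scene" or "top" or "wrist"; returns (picture, depth): 400x640x3 uint8, red, green, blue; 400x640 float32, m along the optical axis (not along the pixel's ray), 0 where there is no reading.
- viewer.calibration(name): a dict with "fx", "fy", "cx", "cy" (pixels), "rvec" (rotation vector, rad) and "tvec" (3), from world to camera coordinates, as OpenCV has them; the wrist camera has in their place "T_tool_cam" (4x4, takes a point from camera to tool coordinates, whose origin is the TCP and whose axes are the flange's). Camera axes: x right, y down, z forward; pixel columns grow to the right and rows downward; lengths in m; the calibration is good to about 2 mm. A picture is of the moment at which its call begins: read the wrist's pose just before it. calibration takes no time and is no camera call.
- env.sign_off(): hands the job in, once; it reports no verdict.
Trained networks look in the newest picture that a camera, given by its name, has taken for a name from the list of things; names that differ only in an ending like _2 or _b are one class to them, and where a whole thing is asked for, a point or a joint stands for the part that bears it (a point fixed in the world has none). Each returns a list of dicts, best first, with "score" (0 to 1); they miss things now and then, are a little off and sometimes report something else, mostly with a low value. They report only what shows in the picture. A call takes as long as a camera call. They do not tell look-alikes from the thing itself.
- viewer.spot_in(camera, target): "pixel" ([row, column] in pixels, amid what is visible of it).
- viewer.mark_of(camera, target): "pixel" ([row, column] in pixels: a listed point, or the origin of a listed thing).
The state is a dict: "time": time; "joints": joint angles; "joint_vel": joint speeds; "effort": joint torques, N m; "position": TCP position; "eef_rot": TCP orientation; "contact_force": force on the tool from outside, world axes, zero at the start; "ft_torque": the same for the moment, N m; "finger_gap": opening from 0.0 (shut) to 1.0 (fully open).
Only numpy, scipy, OpenCV 4.12 (cv2) and the standard library are available. Lean on these libraries where they do the work, as an engineer would, in place of code of your own. Each camera call takes 0.05 s, during which the arm holds its last target. There are 200 camera calls.

TASK

Load every test bar on the mat into its own bore of the aluminium heating block, steel tip first and pushed fully home: carry each bar by its steel part, never by the brittle red end, start it partway into the bore, then take it further back and push it in until it stops. When all bars are home, take the yellow shield from its slot stand and lean it centred against the front of the block, foot on the bench and top slanting back (roughly 20 degrees from upright) against the block's upper front edge, then press the green start button. Do not disturb the bottle, the dish or the jar.

Things in the scene. Friction and masses are not known exactly. Their poses are not given: they have to be found in the camera images.
- block_face (a point): Centre of the front face of the fixed aluminium heating block, at the middle bore's mouth, 80 mm above the bench. x points into the bores (level), y along the face, z up. Block 200 mm wide (y), 190 deep (x), 125 high. Three square bores 22 x 22 mm, 165 deep, flat-bottomed, mouths chamfered 4 mm, at y = -0.060, 0, +0.060, z = 0. A bar fully home stands 5 mm proud.
- bar1_center (a point): Square test bar 170 mm long, 18 x 18 mm, 0.34 kg: front 125 mm steel (last 8 mm at the tip is 14 x 14 mm), rear 45 mm brittle red ceramic. Point: its centre, half-way up; x runs along the bar to the steel tip (tip at +0.085, steel/red border at -0.040, tail end at -0.085). Maybe absent. Lies flat on a dark mat 3 mm thick, about 90 mm from the next. Fits any bore.
- bar2_center (a point): Square test bar 170 mm long, 18 x 18 mm, 0.34 kg: front 125 mm steel (last 8 mm at the tip is 14 x 14 mm), rear 45 mm brittle red ceramic. Point: its centre, half-way up; x runs along the bar to the steel tip (tip at +0.085, steel/red border at -0.040, tail end at -0.085). Maybe absent. Lies flat on a dark mat 3 mm thick, about 90 mm from the next. Fits any bore.
- bar3_center (a point): Square test bar 170 mm long, 18 x 18 mm, 0.34 kg: front 125 mm steel (last 8 mm at the tip is 14 x 14 mm), rear 45 mm brittle red ceramic. Point: its centre, half-way up; x runs along the bar to the steel tip (tip at +0.085, steel/red border at -0.040, tail end at -0.085). Maybe absent. Lies flat on a dark mat 3 mm thick, about 90 mm from the next. Fits any bore.
- bar1_tail (a point): Centre of bar 1's red tail end face.
- bar2_tail (a point): Centre of bar 2's red tail end face.
- bar3_tail (a point): Centre of bar 3's red tail end face.
- bar1: The same bar 1 as a body; origin at the centre of its underside (9 mm below the bar's centre), same axes.
- bar2: The same bar 2 as a body; origin at the centre of its underside (9 mm below the bar's centre), same axes.
- bar3: The same bar 3 as a body; origin at the centre of its underside (9 mm below the bar's centre), same axes.
- shield_center (a point): Centre of the yellow shield, a stiff flat panel 200 mm wide (y), 210 mm tall (z) and 9 mm thick (x), 0.35 kg, black along the top 50 mm on both faces. It starts upright in the slot of a grey stand: its lower edge is 6 mm above the bench, the slot's rails rise to 24 mm above the bench. Both faces are alike.
- shield_foot (a point): Middle of the shield's lower edge, 105 mm below its centre along its z axis.
- shield: The shield as a body; origin at the middle of its lower edge, same axes as its centre.
- block: The heating block; origin at the centre of its underside, x into the bores.
- start (a joint): Green start button on a low white box, pressed straight down: 0 = up, 0.006 m = fully down at 4 N; springs back.
- start_top (a point): Centre of the top of the green button (32 mm across).
- amber: Amber glass bottle, 64 mm across, 140 mm tall; origin under its centre. To be left alone.
- dish: White porcelain dish, 90 mm across, 35 mm tall; origin under its centre. To be left alone.
- jar: White jar, 60 mm across, 85 mm tall; origin under its centre. To be left alone.
Things that resemble listed ones, but are neither listed nor needed, are in the scene too. What is shaped like the bar2 but pink or purple is not meant.

How it is judged:
By the outcome, as a careful person would: the job done as asked, in the order asked, and still so for the second after the job is handed in, with the robot touching nothing.
Of bar1, bar2, bar3 only 2 to 3 are there at a start; the rules pass over those that are not, and their reading is None.
At some moment in a run one of bar1, bar2, bar3 may be knocked a few centimetres aside while the robot is not near it.
It also fails if it takes over 210 s, if anything falls off the work surface, if the arm or the gripper's body presses on something with over 40 N, if the wrist force passes 120 N, or if a joint passes its speed limit or range.

## Working session

There is one attempt and no reset: what is moved stays moved. The work goes in short steps, Python scripts to look and compute and a tool call to move; the robot and the scene stay as the last step left them, time stands still between calls to the robot, and variables do not carry over. Pictures are saved under pics/ and viewed, about 12 in all and at most 16, crops included, and the job is handed in when it is done.

Besides the shell and the picture viewer there is one more tool, called after "Request:" in YAML: its name, and indented under it one key for each argument. carry_out: Moves the arm, as the interface text tells. Its arguments: {"type":"object","properties":{"deltas":{"type":"array"}},"required":["deltas"]}

```bash
mkdir -p pics; cat > h.py <<'E'
import numpy as np, cv2
from scipy.spatial.transform import Rotation as R
from station import sense, viewer, env
def cam(n, s=None):
    """K params and T world<-cam"""
    c=viewer.calibration(n)
    T=np.eye(4)
    if n=='wrist':
        s=s or sense(); W=np.eye(4); W[:3,:3]=R.from_quat(s['eef_rot']).as_matrix(); W[:3,3]=s['position']
        T=W@np.array(c['T_tool_cam'])
    else:
        r=R.from_rotvec(np.ravel(c['rvec'])).as_matrix(); T[:3,:3]=r.T; T[:3,3]=-r.T@np.ravel(c['tvec'])
    return c,T
def cloud(n,d,s=None):
    c,T=cam(n,s); v,u=np.mgrid[:d.shape[0],:d.shape[1]]
    P=np.stack([(u-c['cx'])/c['fx']*d,(v-c['cy'])/c['fy']*d,d],-1)
    return P@T[:3,:3].T+T[:3,3]
def ray(n,px,z,s=None):
    c,T=cam(n,s); d=T[:3,:3]@np.array([(px[1]-c['cx'])/c['fx'],(px[0]-c['cy'])/c['fy'],1])
    return T[:3,3]+d*(z-T[2,3])/d[2]
def save(name,im): cv2.imwrite('pics/'+name,cv2.cvtColor(im,cv2.COLOR_RGB2BGR))
E
python3 - <<'E'
from h import *
s=sense(); print({k:np.round(v,3) for k,v in s.items()}, env.pinch_z)
for n in ['scene','top']:
    im,d=viewer.capture(n); save(n+'0.png',im); np.save(n+'0.npy',d); np.save(n+'0im.npy',im)
    print(n,cam(n)[1].round(3).tolist())
    for t in ['bar1_center','bar1_tail','block_face','shield_center','shield_foot','start_top','amber','dish','jar']:
        r=viewer.mark_of(n,t); print(t,[(np.round(q['pixel'],1).tolist(),round(q['score'],2)) for q in r[:5]])
E
```

```text
{'time': np.float64(0.0), 'joints': array([-1.322,  0.629,  0.038,  1.518, -0.027,  0.996, -0.02 ]), 'joint_vel': array([-0.   , -0.001, -0.   , -0.   , -0.002, -0.001, -0.   ]), 'effort': array([ 1.0000e-03, -5.4971e+01,  1.1430e+00, -1.8663e+01, -5.2000e-02,
        2.4000e-02,  0.0000e+00]), 'position': array([0.201, 0.617, 0.171]), 'eef_rot': array([ 0.157,  0.988, -0.001, -0.   ]), 'contact_force': array([-0.314, -0.534, -0.456]), 'ft_torque': array([-0.024, -0.046, -0.013]), 'finger_gap': np.float64(0.999)} 0.0188
scene [[0.67, 0.458, -0.584, 1.189], [0.742, -0.404, 0.534, -0.701], [0.008, -0.792, -0.611, 0.834], [0.0, 0.0, 0.0, 1.0]]
bar1_center [([230.7, 255.0], 0.84)]
bar1_tail [([194.9, 388.7], 0.65), ([247.4, 233.1], 0.59), ([289.9, 211.8], 0.26)]
block_face [([186.9, 371.4], 0.91)]
shield_center [([260.6, 207.3], 0.58)]
shield_foot [([290.2, 213.1], 0.91)]
start_top [([246.5, 360.5], 0.62)]
amber [([224.8, 426.2], 0.59)]
dish [([225.4, 426.7], 0.68), ([292.0, 337.7], 0.65)]
jar [([159.7, 368.5], 0.76)]
top [[0.013, -0.977, 0.214, 0.221], [-1.0, -0.013, 0.004, -0.051], [-0.001, -0.214, -0.977, 1.328], [0.0, 0.0, 0.0, 1.0]]
bar1_center []
bar1_tail [([238.1, 393.0], 0.88)]
block_face [([197.2, 258.5], 0.67)]
shield_center [([200.2, 440.1], 0.64), ([144.1, 351.1], 0.46)]
shield_foot []
start_top [([157.9, 317.9], 0.58)]
amber [([147.0, 244.3], 0.71), ([185.7, 374.5], 0.61)]
dish [([145.8, 349.6], 0.7)]
jar [([263.9, 189.6], 0.58)]
```

```bash
python3 - <<'E'
from h import *
a=np.load('scene0im.npy');b=np.load('top0im.npy')
save('top0x.png',cv2.resize(b[60:360,120:520],(800,600),interpolation=cv2.INTER_CUBIC))
save('scene0x.png',cv2.resize(a[100:340,150:470],(800,600),interpolation=cv2.INTER_CUBIC))
E
```

```text
(no output)
```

View pics/top0x.png

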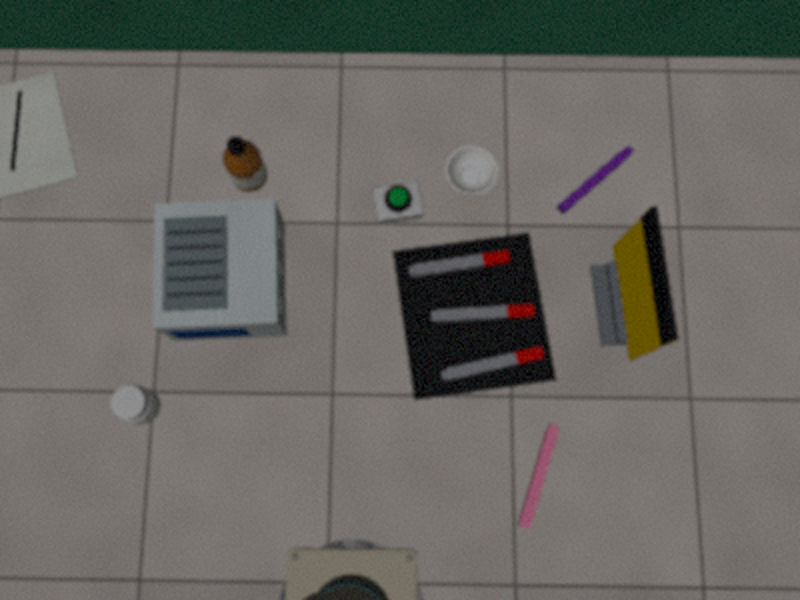

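View pics/scene0x.png

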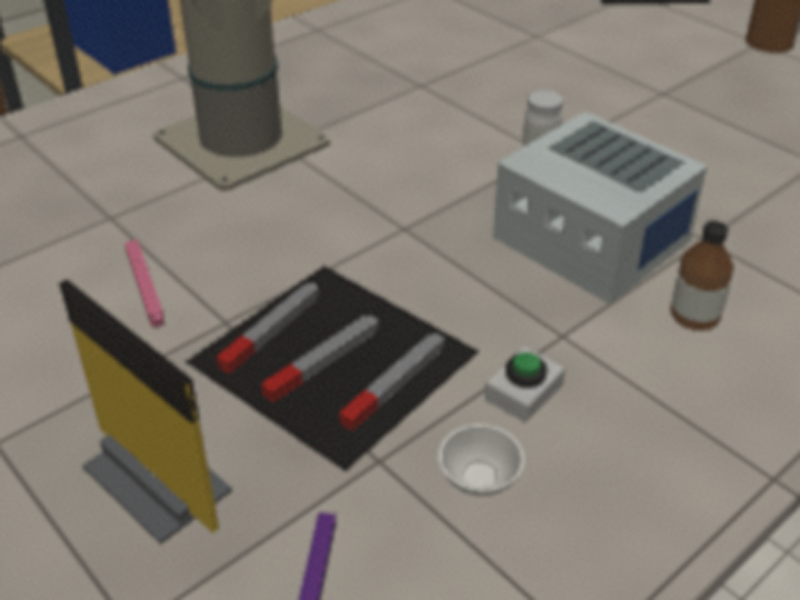

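Top picture (crop, 2x, offset 120,60): the block is at left with its face toward −y. Three steel/red bars lie on the mat with red ends at about (505,257), (522,310) and (530,354), tips toward the block. The pink (540,475) and purple (595,180) rods are decoys. The shield is at right (645,285), the button at (398,197), the dish at (470,168), the bottle at (243,163) and the jar at (130,403).

```bash
cat >> h.py <<'E'
def bars(n,im,d,s=None,mat_z=0.003):
    """red blobs + steel: returns list of dict centre, yaw(tip dir)"""
    hsv=cv2.cvtColor(im,cv2.COLOR_RGB2HSV); P=cloud(n,d,s)
    red=(((hsv[...,0]<6)|(hsv[...,0]>174))&(hsv[...,1]>190)&(hsv[...,2]>60)).astype(np.uint8)
    k,l,st,ce=cv2.connectedComponentsWithStats(red)
    out=[]
    for i in range(1,k):
        if st[i,4]<25: continue
        out.append((l==i,st[i,4],ce[i]))
    return out,P
E
python3 - <<'E'
from h import *
for n in ['top','scene']:
    im=np.load(n+'0im.npy'); d=np.load(n+'0.npy'); P=cloud(n,d)
    print(n)
    out,_=bars(n,im,d)
    hi=(P[...,2]>0.0135)&(P[...,2]<0.035)&(d>0)
    for m,a,c in out:
        p=np.median(P[m],0); print('red',a,c.round(1),p.round(4), ray(n,c[::-1],0.018).round(4))
        # bar points: above the mat within 150 mm, connected
        k,l=cv2.connectedComponents(hi.astype(np.uint8)); 
        q=l[m]; q=q[q>0]
        if len(q):
            B=P[l==np.bincount(q).argmax()]; mn=B[:,:2].mean(0); w,v=np.linalg.eigh(np.cov(B[:,:2].T)); e=v[:,1]
            if e@(mn-p[:2])<0:e=-e
            t=(B[:,:2]-mn)@e; print('  bar',len(B),mn.round(4),'yaw',np.degrees(np.arctan2(e[1],e[0])).round(1),'ext',np.percentile(t,[1,99]).round(3),'mid',(mn+e*np.percentile(t,[1,99]).mean()).round(4),'z',np.median(B[:,2]).round(4))
    # block top
    m=(abs(P[...,2]-0.125)<0.006)&(P[...,1]>0.08)&(P[...,1]<.5)&(P[...,0]>.2)
    k,l,st,_=cv2.connectedComponentsWithStats(m.astype(np.uint8)); i=1+st[1:,4].argmax(); B=P[l==i]
    print('blocktop',len(B),cv2.minAreaRect(B[:,:2].astype(np.float32)),B[:,2].mean())
    # shield
    hsv=cv2.cvtColor(im,cv2.COLOR_RGB2HSV)
    m=(hsv[...,0]>18)&(hsv[...,0]<32)&(hsv[...,1]>150)&(d>0)&(P[...,1]<0)&(P[...,0]>.2)
    S=P[m]; c=np.median(S,0); u,s_,v=np.linalg.svd(S-c,full_matrices=False); print('shield',len(S),c.round(4),'n',v[2].round(3),S.min(0).round(3),S.max(0).round(3))
    g=(hsv[...,0]>50)&(hsv[...,0]<80)&(hsv[...,1]>120)&(P[...,0]>.3)&(P[...,1]>-.3)&(P[...,0]<.65); print('green',g.sum(),np.median(P[g],0).round(4) if g.any() else '')
    print('floor z',np.median(P[(abs(P[...,2])<.02)&(d>0)][:,2]).round(4))
E
```

```text
top
red 87 [368.  188.4] [ 0.5792 -0.2332  0.0193] [ 0.58   -0.2338  0.018 ]
  bar 279 [ 0.5686 -0.1711] yaw 99.7 ext [-0.081  0.084] mid [ 0.5684 -0.1698] z 0.0206
red 87 [380.3 214.9] [ 0.4884 -0.2738  0.0201] [ 0.4889 -0.2734  0.018 ]
  bar 283 [ 0.4835 -0.2099] yaw 94.3 ext [-0.082  0.085] mid [ 0.4835 -0.2087] z 0.0206
red 91 [384.8 236.8] [ 0.4139 -0.2867  0.0196] [ 0.4148 -0.2866  0.018 ]
  bar 288 [ 0.3986 -0.2239] yaw 103.9 ext [-0.082  0.083] mid [ 0.3985 -0.2235] z 0.0206
blocktop 3634 ((0.5378379225730896, 0.22063961625099182), (0.2022332400083542, 0.19109413027763367), 3.334416151046753) 0.126053662216259
shield 1065 [ 0.5054 -0.4429  0.1004] n [0.178 0.127 0.976] [ 0.379 -1.124 -0.003] [ 0.758 -0.074  0.217]
green 112 [ 0.5176 -0.1859  0.0028]
floor z 0.0004
scene
red 39 [243.1 240. ] [ 0.4164 -0.2896  0.0201] [ 0.4139 -0.2883  0.018 ]
  bar 277 [ 0.4037 -0.2314] yaw 103.8 ext [-0.079  0.088] mid [ 0.4026 -0.227 ] z 0.0194
red 49 [261.8 251.3] [ 0.4895 -0.2756  0.0198] [ 0.4883 -0.2742  0.018 ]
  bar 310 [ 0.4879 -0.2166] yaw 94.2 ext [-0.079  0.087] mid [ 0.4877 -0.2127] z 0.0193
red 34 [292.9 262. ] [ 0.5815 -0.2333  0.0198] [ 0.5799 -0.2339  0.018 ]
  bar 321 [ 0.5735 -0.1793] yaw 99.9 ext [-0.077  0.09 ] mid [ 0.5724 -0.1729] z 0.0191
blocktop 1997 ((0.5390179753303528, 0.21861988306045532), (0.20396779477596283, 0.1961764544248581), 3.3492443561553955) 0.1242577758409372
shield 1531 [ 0.5275 -0.4512  0.0982] n [ 0.095 -0.995  0.   ] [ 0.415 -0.463  0.015] [ 0.612 -0.438  0.212]
green 0 
floor z -0.001
```

Bars, block and shield are measured consistently by both cameras. Next: a planner that prints rows, then move.

```bash
cat >> h.py <<'E'
def Rd(psi,tilt=0):
    """tool down, tool x at yaw psi deg; tilt deg about tool y"""
    c,s_=np.cos(np.radians(psi)),np.sin(np.radians(psi))
    return R.from_matrix([[c,s_,0],[s_,-c,0],[0,0,-1]])*R.from_euler('y',tilt,degrees=True)
def plan(wps,step=0.045,turn=0.14):
    """wps: (xyz, psi, tilt, grip[, step]); prints rows from the measured pose"""
    s=sense(); p=np.array(s['position']); r=R.from_quat(s['eef_rot']); rows=[]
    for w in wps:
        q=np.array(w[0]); t=Rd(w[1],w[2]); rv=(r.inv()*t).as_rotvec(); st=w[4] if len(w)>4 else step
        n=max(1,int(np.ceil(max(np.linalg.norm(q-p)/st,np.linalg.norm(rv)/turn))))
        dp=(q-p)/n; dr=R.from_rotvec(rv/n)
        for i in range(n):
            rows.append(np.r_[r.inv().apply(dp),rv/n,w[3]]); r=r*dr
        p=q; r=t
    for i in range(0,len(rows),5): print('['+','.join('['+','.join(f'{v:.4f}'.rstrip('0').rstrip('.') if j<6 else str(int(v)) for j,v in enumerate(x))+']' for x in rows[i:i+5])+']')
def st():
    s=sense(); T=R.from_quat(s['eef_rot']).as_matrix()
    print('t',round(float(s['time']),2),'p',np.round(s['position'],4),'psi',np.degrees(np.arctan2(T[1,0],T[0,0])).round(2),'z',T[:,2].round(3),'F',np.round(s['contact_force'],1),'gap',round(float(s['finger_gap'])*94,1),'j',np.round(s['joints'],2))
E
python3 - <<'E'
from h import *
st()
plan([((0.45,0.25,0.24),130,0,92),((0.574,-0.193,0.12),99.8,0,92)])
E
```

```text
t 1.0 p [0.2012 0.6181 0.1715] psi 161.96 z [-0.  0. -1.] F [ 0.4 -0.1 -0.3] gap 94.0 j [-1.32  0.63  0.04  1.52 -0.03  1.   -0.02]
[[-0.0351,-0.0273,-0.0069,0,-0,0.0558,92],[-0.0365,-0.0253,-0.0069,0,-0,0.0558,92],[-0.0379,-0.0232,-0.0069,0,-0,0.0558,92],[-0.0391,-0.0211,-0.0069,0,-0,0.0558,92],[-0.0402,-0.0189,-0.0069,0,-0,0.0558,92]]
[[-0.0412,-0.0166,-0.0069,0,-0,0.0558,92],[-0.0421,-0.0143,-0.0069,0,-0,0.0558,92],[-0.0428,-0.0119,-0.0069,0,-0,0.0558,92],[-0.0434,-0.0095,-0.0069,0,-0,0.0558,92],[-0.0439,-0.0071,-0.0069,0,-0,0.0558,92]]
[[-0.0381,-0.0173,0.0109,0,0,0.0479,92],[-0.0389,-0.0154,0.0109,0,0,0.0479,92],[-0.0396,-0.0135,0.0109,0,0,0.0479,92],[-0.0402,-0.0116,0.0109,0,0,0.0479,92],[-0.0407,-0.0097,0.0109,0,0,0.0479,92]]
[[-0.0411,-0.0077,0.0109,0,0,0.0479,92],[-0.0414,-0.0057,0.0109,0,0,0.0479,92],[-0.0417,-0.0037,0.0109,0,0,0.0479,92],[-0.0418,-0.0018,0.0109,0,0,0.0479,92],[-0.0418,0.0003,0.0109,0,0,0.0479,92]]
[[-0.0418,0.0023,0.0109,0,0,0.0479,92]]
```

Request:
carry_out:
  deltas:
    - [-0.035, -0.027, -0.014, 0, 0, 0.056, 92]
    - [-0.0365, -0.025, -0.014, 0, 0, 0.056, 92]
    - [-0.038, -0.023, -0.014, 0, 0, 0.056, 92]
    - [-0.039, -0.021, -0.014, 0, 0, 0.056, 92]
    - [-0.04, -0.019, -0.013, 0, 0, 0.056, 92]

```text
time: 1.5
position: [0.3265, 0.4334, 0.2413]
eef_rot: [0.294, 0.956, 0.0, 0.0]
contact_force: [1.0, -0.5, -0.2]
finger_gap: 0.655
```

Request:
carry_out:
  deltas:
    - [-0.041, -0.0165, 0, 0, 0, 0.056, 92]
    - [-0.042, -0.0145, 0, 0, 0, 0.056, 92]
    - [-0.043, -0.012, 0, 0, 0, 0.056, 92]
    - [-0.0435, -0.0095, 0, 0, 0, 0.056, 92]
    - [-0.044, -0.007, 0, 0, 0, 0.056, 92]

```text
time: 2.0
position: [0.4505, 0.2488, 0.2408]
eef_rot: [0.425, 0.905, 0.0, 0.0]
contact_force: [0.1, 0.1, 0.3]
finger_gap: 0.636
```

Request:
carry_out:
  deltas:
    - [-0.038, -0.017, 0.004, 0, 0, 0.048, 92]
    - [-0.039, -0.0155, 0.004, 0, 0, 0.048, 92]
    - [-0.0395, -0.0135, 0.004, 0, 0, 0.048, 92]
    - [-0.04, -0.0115, 0.004, 0, 0, 0.048, 92]
    - [-0.0405, -0.0095, 0.004, 0, 0, 0.048, 92]

```text
time: 2.5
position: [0.5061, 0.0479, 0.2206]
eef_rot: [0.53, 0.848, 0.0, 0.0]
contact_force: [-0.8, 0.1, -0.1]
finger_gap: 0.643
```

Request:
carry_out:
  deltas:
    - [-0.041, -0.0075, 0.008, 0, 0, 0.048, 92]
    - [-0.0415, -0.0055, 0.008, 0, 0, 0.048, 92]
    - [-0.0415, -0.0035, 0.008, 0, 0, 0.048, 92]
    - [-0.042, -0.002, 0.008, 0, 0, 0.048, 92]
    - [-0.042, 0, 0.008, 0, 0, 0.048, 92]

```text
time: 3.0
position: [0.5622, -0.1536, 0.1803]
eef_rot: [0.627, 0.779, 0.0, 0.0]
contact_force: [0.9, -0.5, 0.9]
finger_gap: 0.642
```

```bash
cat >> h.py <<'E'
def barfit(n='wrist',zlo=0.0135,zhi=0.03,shot=None):
    st(); s=sense(); im,d=viewer.capture(n); P=cloud(n,d,s); out,_=bars(n,im,d,s)
    if shot: save(shot,im)
    hi=(P[...,2]>zlo)&(P[...,2]<zhi)&(d>0); k,l=cv2.connectedComponents(hi.astype(np.uint8))
    for m,a,c in out:
        p=np.median(P[m],0); q=l[m]; q=q[q>0]
        if not len(q): continue
        B=P[l==np.bincount(q).argmax()][:,:2].astype(np.float32); (cx,cy),wh,an=cv2.minAreaRect(B)
        mn=B.mean(0); w,v=np.linalg.eigh(np.cov(B.T)); e=v[:,1]; e=e if e@(mn-p[:2])>0 else -e
        t=(B-mn)@e; lo,h=np.percentile(t,[.5,99.5])
        print(n,'red',p.round(4),'bar',len(B),'yaw',np.degrees(np.arctan2(e[1],e[0])).round(1),'tail',(mn+e*lo).round(4),'mid',(mn+e*(lo+h)/2).round(4),'len',(h-lo).round(4))
E
python3 -c "
from h import *
barfit('wrist',shot='w1.png'); barfit('top')"
```

```text
t 3.0 p [ 0.5622 -0.1536  0.1803] psi 102.28 z [ 0.  0. -1.] F [ 0.9 -0.5  0.9] gap 60.4 j [-0.04  0.55  0.41  1.71 -0.26  0.94  0.69]
wrist red [ 0.5804 -0.2314  0.0199] bar 2284 yaw 99.8 tail [ 0.5837 -0.253 ] mid [ 0.5694 -0.1702] len 0.168
wrist red [ 0.4177 -0.2828  0.0194] bar 2517 yaw 104.1 tail [ 0.4201 -0.3028] mid [ 0.3999 -0.2224] len 0.1658
t 3.05 p [ 0.5623 -0.1632  0.1795] psi 101.7 z [ 0.001 -0.007 -1.   ] F [ 1.2 -6.2 -0.1] gap 60.0 j [-0.04  0.55  0.42  1.71 -0.26  0.93  0.69]
top red [ 0.4885 -0.2748  0.0202] bar 272 yaw 94.5 tail [ 0.4898 -0.2926] mid [ 0.4835 -0.212 ] len 0.1617
top red [ 0.414  -0.2864  0.0206] bar 289 yaw 103.9 tail [ 0.4187 -0.3052] mid [ 0.3985 -0.2236] len 0.1682
```

```bash
python3 - <<'E'
from h import *
st()
plan([((0.5732,-0.1925,0.05),99.8,0,92),((0.5732,-0.1925,0.0055),99.8,0,92,.02)])
E
```

```text
t 3.1 p [ 0.5613 -0.1598  0.1798] psi 101.84 z [-0.    -0.005 -1.   ] F [-0.7 -0.3  0.1] gap 60.1 j [-0.04  0.55  0.42  1.71 -0.26  0.94  0.69]
[[-0.0113,0.0017,0.0433,-0.0004,0.0016,0.0118,92],[-0.0113,0.0018,0.0433,-0.0004,0.0016,0.0118,92],[-0.0114,0.0019,0.0433,-0.0004,0.0016,0.0118,92],[0,0,0.0148,0,0,0,92],[0,0,0.0148,0,0,0,92]]
[[0,0,0.0148,0,0,0,92]]
```

Request:
carry_out:
  deltas:
    - [-0.011, 0.002, 0.043, 0, 0, 0.012, 92]
    - [-0.011, 0.002, 0.043, 0, 0, 0.012, 92]
    - [-0.011, 0.002, 0.043, 0, 0, 0.012, 92]
    - [0, 0, 0, 0, 0, 0, 92]
    - [0, 0, 0, 0, 0, 0, 92]

```text
time: 3.6
position: [0.574, -0.1827, 0.0516]
eef_rot: [0.641, 0.768, -0.0, -0.001]
contact_force: [0.8, -0.9, 0.7]
finger_gap: 0.638
```

```bash
python3 - <<'E'
from h import *
st()
plan([((0.5732,-0.1925,0.0055),99.8,0,92,.02)])
E
```

```text
t 3.6 p [ 0.574  -0.1827  0.0516] psi 100.33 z [-0.001  0.001 -1.   ] F [ 0.8 -0.9  0.7] gap 60.0 j [ 0.05  0.74  0.34  1.77 -0.36  0.7   0.77]
[[-0.0032,-0.0008,0.0154,-0.0004,-0.0003,0.0031,92],[-0.0032,-0.0008,0.0154,-0.0004,-0.0003,0.0031,92],[-0.0032,-0.0008,0.0154,-0.0004,-0.0003,0.0031,92]]
```

Request:
carry_out:
  deltas:
    - [-0.0095, -0.0015, 0.015, 0, 0, 0.009, 92]
    - [0, 0, 0.015, 0, 0, 0, 92]
    - [0, 0, 0.0155, 0, 0, 0, 92]
    - [0, 0, 0, 0, 0, 0, 92]
    - [0, 0, 0, 0, 0, 0, 255]

```text
time: 4.1
position: [0.5742, -0.1925, 0.0055]
eef_rot: [0.644, 0.765, -0.0, -0.001]
contact_force: [0.3, -0.2, 0.6]
finger_gap: 0.584
```

Request:
carry_out:
  deltas:
    - [0, 0, 0, 0, 0, 0, 255]
    - [0, 0, 0, 0, 0, 0, 255]
    - [0, 0, 0, 0, 0, 0, 255]
    - [0, 0, 0, 0, 0, 0, 255]

```text
time: 4.5
position: [0.5748, -0.1929, 0.0063]
eef_rot: [0.644, 0.765, 0.0, 0.0]
contact_force: [0.3, 0.6, -0.7]
finger_gap: 0.247
```

```bash
python3 -c "
from h import *
st()"
```

```text
t 4.5 p [ 0.5748 -0.1929  0.0063] psi 99.8 z [ 0.001 -0.    -1.   ] F [ 0.3  0.6 -0.7] gap 23.2 j [ 0.09  0.8   0.31  1.78 -0.39  0.62  0.8 ]
```

Request:
carry_out:
  deltas:
    - [0, 0, 0, 0, 0, 0, 255]
    - [0, 0, 0, 0, 0, 0, 255]
    - [0, 0, -0.03, 0, 0, 0, 255]
    - [0, 0, -0.045, 0, 0, 0, 255]
    - [0, 0, -0.045, 0, 0, 0, 255]

```text
time: 5.0
position: [0.5737, -0.1927, 0.1267]
eef_rot: [0.644, 0.765, -0.0, -0.001]
contact_force: [0.8, 0.1, -0.3]
finger_gap: -0.001
```

```bash
python3 - <<'E'
from h import *
st()
P=cloud('top',np.load('top0.npy')); Q=cloud('scene',np.load('scene0.npy'))
for nm,px in dict(button=(158,319),bottle=(132,238),dish=(145,355),jar=(262,185)).items(): print(nm,P[px].round(3))
print('btn scene',Q[246,360].round(3),Q[244,361].round(3)) 
hi=(P[...,2]>.02)
k,l,sta,ce=cv2.connectedComponentsWithStats(hi.astype(np.uint8))
for i in range(1,k):
    if sta[i,4]>40:
        B=P[l==i]; print(sta[i,4],B.min(0).round(3),B.max(0).round(3))
plan([((0.6111,-0.003,0.16),93.3,0,255),((0.6111,-0.003,0.0743),93.3,0,255)])
E
```

```text
t 5.0 p [ 0.5737 -0.1927  0.1267] psi 99.78 z [-0.002  0.    -1.   ] F [ 0.8  0.1 -0.3] gap -0.1 j [ 0.03  0.65  0.4   1.7  -0.31  0.86  0.74]
button [ 0.676 -0.066  0.047]
bottle [0.727 0.194 0.14 ]
dish [ 0.74  -0.192  0.008]
jar [0.318 0.345 0.089]
btn scene [ 0.682 -0.073  0.05 ] [ 0.678 -0.065  0.05 ]
204 [ 0.221 -1.27   0.02 ] [ 1.328 -0.051  1.328]
2490 [ 0.221 -1.134  0.02 ] [ 0.819 -0.051  1.328]
434 [ 0.221 -0.051  0.02 ] [0.755 0.227 1.328]
215 [ 0.221 -0.234  0.02 ] [ 0.776 -0.051  1.328]
721 [ 0.221 -0.051  0.021] [0.718 1.006 1.328]
400 [ 0.221 -0.107  0.02 ] [ 0.711 -0.025  1.328]
4400 [ 0.221 -0.051  0.02 ] [0.645 0.321 1.328]
1769 [ 0.221 -0.461  0.02 ] [ 0.607 -0.051  1.328]
834 [ 0.221 -0.986  0.02 ] [ 0.572 -0.051  1.328]
127 [ 0.551 -0.253  0.02 ] [ 0.591 -0.118  0.029]
113 [ 0.221 -0.051  0.02 ] [0.497 0.999 1.328]
64 [ 0.221 -0.292  0.02 ] [ 0.498 -0.051  1.328]
109 [ 0.221 -0.232  0.02 ] [ 0.493 -0.051  1.328]
548 [ 0.221 -0.051  0.02 ] [0.402 0.952 1.328]
169 [ 0.221 -0.3    0.02 ] [ 0.424 -0.051  1.328]
370 [ 0.221 -0.051  0.02 ] [0.349 0.377 1.328]
7963 [-0.054 -1.073  0.02 ] [ 0.319 -0.051  1.328]
17058 [-0.027 -0.073  0.02 ] [0.259 0.697 1.328]
[[0.0361,0.0138,-0.0067,-0.0004,-0.0001,0.0226,255],[0.0364,0.013,-0.0067,-0.0004,-0.0001,0.0226,255],[0.0367,0.0122,-0.0067,-0.0004,-0.0001,0.0226,255],[0.037,0.0113,-0.0067,-0.0004,-0.0001,0.0226,255],[0.0372,0.0105,-0.0067,-0.0004,-0.0001,0.0226,255]]
[[0,0,0.0429,0,0,0,255],[0,0,0.0429,0,0,0,255]]
```

The grasp missed (gap 0). I need to look again.

```bash
python3 - <<'E'
from h import *
barfit('wrist',shot='w2.png'); barfit('top',shot='t2.png')
E
```

```text
t 5.0 p [ 0.5737 -0.1927  0.1267] psi 99.78 z [-0.002  0.    -1.   ] F [ 0.8  0.1 -0.3] gap -0.1 j [ 0.03  0.65  0.4   1.7  -0.31  0.86  0.74]
wrist red [ 0.5775 -0.2191  0.0201] bar 2940 yaw 99.8 tail [ 0.5799 -0.2311] mid [ 0.5675 -0.1593] len 0.1456
wrist red [ 0.4181 -0.2834  0.0194] bar 3705 yaw 104.0 tail [ 0.4208 -0.3051] mid [ 0.4004 -0.2237] len 0.168
wrist red [ 0.4908 -0.2711  0.0196] bar 3382 yaw 94.2 tail [ 0.4911 -0.2928] mid [ 0.485  -0.2091] len 0.1677
t 5.05 p [ 0.5787 -0.1951  0.1347] psi 99.76 z [ 0.011 -0.003 -1.   ] F [ 1.7 -1.6  3.8] gap 0.9 j [ 0.03  0.64  0.4   1.69 -0.31  0.86  0.73]
top red [ 0.4879 -0.2725  0.02  ] bar 271 yaw 94.6 tail [ 0.49   -0.2924] mid [ 0.4834 -0.2108] len 0.1638
top red [ 0.4138 -0.2867  0.0202] bar 289 yaw 104.0 tail [ 0.4188 -0.3055] mid [ 0.3986 -0.2243] len 0.1674
```

View pics/w2.png

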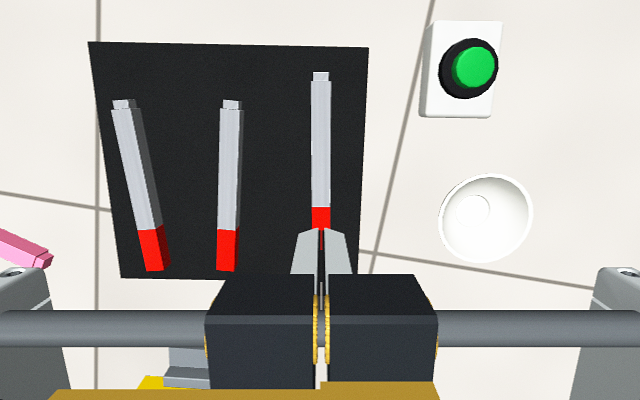

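The wrist view shows bar A (tip at 320,75) unmoved under the closed fingers, with B (230,185) and C (135,185) to the left and the button at (475,67). The lift probably began before the grip had built up. I'll retry slightly deeper, wait longer and lift slowly.

```bash
python3 - <<'E'
from h import *
st()
plan([((0.5732,-0.1925,0.05),99.8,0,92,.04),((0.5732,-0.1925,0.0035),99.8,0,92,.02)])
E
```

```text
t 5.1 p [ 0.5787 -0.195   0.132 ] psi 99.78 z [ 0.011 -0.004 -1.   ] F [ 1.  -0.7  0.2] gap 0.5 j [ 0.03  0.64  0.4   1.7  -0.31  0.86  0.74]
[[0.0013,-0.0019,0.0273,0.0033,0.0018,-0.0001,92],[0.0012,-0.0019,0.0273,0.0033,0.0018,-0.0001,92],[0.0012,-0.0018,0.0273,0.0033,0.0018,-0.0001,92],[0,0,0.0155,0,0,0,92],[0,0,0.0155,0,0,0,92]]
[[0,0,0.0155,0,0,0,92]]
```

Request:
carry_out:
  deltas:
    - [0, 0, 0, 0, 0, 0, 92]
    - [0, 0, 0, 0, 0, 0, 92]
    - [0, 0, 0.025, 0, 0, 0, 92]
    - [0, 0, 0.025, 0, 0, 0, 92]
    - [0, 0, 0.025, 0, 0, 0, 92]

```text
time: 5.6
position: [0.5733, -0.1923, 0.0485]
eef_rot: [0.644, 0.765, -0.001, -0.001]
contact_force: [0.2, 0.2, 0.7]
finger_gap: 0.394
```

```bash
python3 - <<'E'
from h import *
st()
plan([((0.5732,-0.1925,0.004),99.8,0,92,.02)])
E
```

```text
t 5.6 p [ 0.5733 -0.1923  0.0485] psi 99.8 z [-0.003  0.001 -1.   ] F [0.2 0.2 0.7] gap 37.0 j [ 0.07  0.75  0.35  1.76 -0.36  0.7   0.78]
[[-0.0001,0,0.0148,-0.0008,-0.0005,-0,92],[-0.0001,-0,0.0148,-0.0008,-0.0005,-0,92],[-0.0001,-0,0.0148,-0.0008,-0.0005,-0,92]]
```

Request:
carry_out:
  deltas:
    - [0, 0, 0, 0, 0, 0, 92]
    - [0, 0, 0.015, 0, 0, 0, 92]
    - [0, 0, 0.015, 0, 0, 0, 92]
    - [0, 0, 0.011, 0, 0, 0, 92]
    - [0, 0, 0, 0, 0, 0, 92]

```text
time: 6.1
position: [0.5733, -0.1923, 0.0083]
eef_rot: [0.644, 0.765, -0.0, -0.001]
contact_force: [-0.6, 0.4, -0.6]
finger_gap: 0.638
```

Request:
carry_out:
  deltas:
    - [0, 0, 0, 0, 0, 0, 255]
    - [0, 0, 0, 0, 0, 0, 255]
    - [0, 0, 0, 0, 0, 0, 255]
    - [0, 0, 0, 0, 0, 0, 255]
    - [0, 0, 0, 0, 0, 0, 255]

```text
time: 6.6
position: [0.5748, -0.1929, 0.0103]
eef_rot: [0.644, 0.765, 0.0, 0.0]
contact_force: [-1.0, 0.3, -0.0]
finger_gap: 0.249
```

Request:
carry_out:
  deltas:
    - [0, 0, 0, 0, 0, 0, 255]
    - [0, 0, 0, 0, 0, 0, 255]

```text
time: 6.8
position: [0.5746, -0.1928, 0.01]
eef_rot: [0.644, 0.765, 0.0, 0.0]
contact_force: [-0.2, -0.0, 0.3]
finger_gap: 0.084
```

Request:
carry_out:
  deltas:
    - [0, 0, 0, 0, 0, 0, 255]
    - [0, 0, 0, 0, 0, 0, 255]

```text
time: 7.0
position: [0.5745, -0.1929, 0.0099]
eef_rot: [0.644, 0.765, -0.0, -0.0]
contact_force: [0.2, 1.2, -0.4]
finger_gap: 0.006
```

```bash
python3 -c "
from h import *
st();barfit('wrist',shot='w3.png')"
```

```text
t 7.0 p [ 0.5745 -0.1929  0.0099] psi 99.79 z [-0.  0. -1.] F [ 0.2  1.2 -0.4] gap 0.6 j [ 0.09  0.8   0.32  1.78 -0.39  0.63  0.8 ]
t 7.0 p [ 0.5745 -0.1929  0.0099] psi 99.79 z [-0.  0. -1.] F [ 0.2  1.2 -0.4] gap 0.6 j [ 0.09  0.8   0.32  1.78 -0.39  0.63  0.8 ]
wrist red [ 0.5747 -0.1941  0.0804] bar 32 yaw -80.2 tail [ 0.5821 -0.2363] mid [ 0.5831 -0.2422] len 0.012
wrist red [ 0.4183 -0.2705  0.0176] bar 7335 yaw 103.9 tail [ 0.415  -0.2772] mid [ 0.3983 -0.2096] len 0.1391
wrist red [ 0.4912 -0.257   0.0196] bar 6964 yaw 94.2 tail [ 0.4893 -0.2639] mid [ 0.4843 -0.1946] len 0.1389
```

View pics/w3.png

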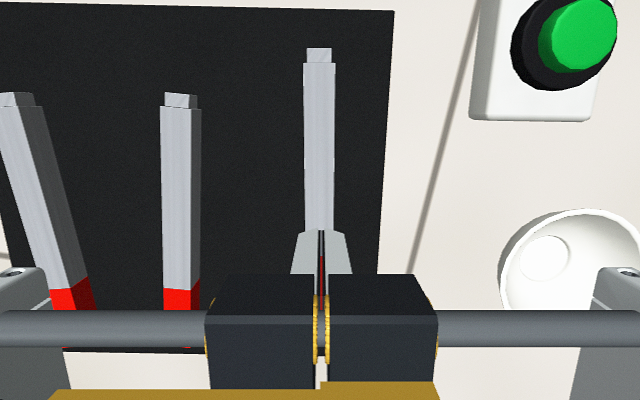

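```bash
python3 - <<'E'
from h import *
s=sense(); im,d=viewer.capture('wrist'); c=viewer.calibration('wrist'); T=np.array(c['T_tool_cam']); print(T.round(4).tolist(),c['fx'],c['cx'],c['cy'])
for p in [(0,0,0),(0,0,-.0188),(.008,0,0),(0.1,0,0),(0,0.03,0)]:
    q=np.linalg.inv(T)@np.r_[p,1]; print(p,'row,col',(c['fy']*q[1]/q[2]+c['cy']).round(1),(c['fx']*q[0]/q[2]+c['cx']).round(1),q[2].round(3))
P=cloud('wrist',d,s)
for r in (225,232,240,250,260,268,280,320): print(r,[ (col,P[r,col].round(3).tolist()) for col in (300,312,330,344)])
print(im[232:272:8,318:326].tolist()[0])
E
```

```text
[[0.0009, -0.9684, -0.2496, 0.0732], [1.0, 0.0006, 0.0011, 0.0], [-0.0009, -0.2496, 0.9684, -0.2123], [0.0, 0.0, 0.0, 1.0]] 338.5521853751588 320.8226800443082 198.519505879261
(0, 0, 0) row,col 225.6 320.4 0.224
(0, 0, -0.0188) row,col 235.7 320.4 0.206
(0.008, 0, 0) row,col 214.0 320.4 0.222
(0.1, 0, 0) row,col 64.2 320.5 0.199
(0, 0.03, 0) row,col 225.6 365.8 0.224
225 [(300, [0.561, -0.197, 0.002]), (312, [0.569, -0.19, 0.02]), (330, [0.58, -0.188, 0.02]), (344, [0.562, -0.121, 0.222])]
232 [(300, [0.562, -0.203, 0.002]), (312, [0.568, -0.183, 0.051]), (330, [0.578, -0.181, 0.052]), (344, [0.592, -0.197, 0.002])]
240 [(300, [0.563, -0.184, 0.062]), (312, [0.569, -0.184, 0.062]), (330, [0.577, -0.182, 0.063]), (344, [0.585, -0.181, 0.061])]
250 [(300, [0.563, -0.184, 0.076]), (312, [0.569, -0.183, 0.075]), (330, [0.577, -0.182, 0.075]), (344, [0.584, -0.181, 0.075])]
260 [(300, [0.564, -0.184, 0.086]), (312, [0.569, -0.183, 0.086]), (330, [0.577, -0.182, 0.086]), (344, [0.583, -0.181, 0.086])]
268 [(300, [0.564, -0.185, 0.093]), (312, [0.569, -0.184, 0.093]), (330, [0.577, -0.182, 0.093]), (344, [0.582, -0.181, 0.094])]
280 [(300, [0.564, -0.16, 0.148]), (312, [0.567, -0.159, 0.15]), (330, [0.571, -0.158, 0.149]), (344, [0.574, -0.158, 0.149])]
320 [(300, [0.565, -0.16, 0.165]), (312, [0.567, -0.162, 0.161]), (330, [0.571, -0.159, 0.164]), (344, [0.574, -0.159, 0.163])]
[[76, 82, 79], [11, 13, 17], [92, 92, 96], [116, 115, 123], [58, 61, 65], [14, 12, 14], [116, 125, 124], [173, 179, 181]]
```

Request:
carry_out:
  deltas:
    - [0, 0, -0.04, 0, 0, 0, 92]
    - [0, 0, 0, 0, 0, 0, 92]
    - [0, 0, 0, 0, 0, 0, 92]
    - [0, 0, 0, 0, 0, 0, 92]
    - [0, 0, 0, 0, 0, 0, 92]

```text
time: 7.6
position: [0.5738, -0.1925, 0.049]
eef_rot: [0.644, 0.765, -0.0, -0.001]
contact_force: [-0.4, -0.3, 0.5]
finger_gap: 0.391
```

```bash
python3 - <<'E'
from h import *
st(); s=sense(); im,d=viewer.capture('wrist'); save('w4.png',im)
P=cloud('wrist',d,s); Ti=R.from_quat(s['eef_rot']).inv()
Q=Ti.apply((P-s['position']).reshape(-1,3)).reshape(P.shape)
near=(d>0)&(Q[...,2]>-0.15)&(Q[...,2]<0.03)&(abs(Q[...,0])<.02)&(P[...,2]>.025)
v,u=np.nonzero(near); print(len(v)); 
for r in range(200,330,10):
    c=np.nonzero(near[r])[0]
    if len(c): print(r,c.min(),c.max(),Q[r,c.min()].round(3),Q[r,c.max()].round(3))
E
```

```text
t 7.6 p [ 0.5738 -0.1925  0.049 ] psi 99.8 z [-0.002  0.001 -1.   ] F [-0.4 -0.3  0.5] gap 36.7 j [ 0.07  0.75  0.35  1.76 -0.36  0.7   0.78]
16440
200 512 573 [0.012 0.138 0.023] [0.014 0.176 0.015]
210 495 585 [0.005 0.126 0.021] [0.007 0.184 0.014]
220 485 592 [-0.003  0.12   0.022] [-0.001  0.191  0.014]
230 274 595 [ 0.011 -0.025 -0.038] [-0.008  0.195  0.015]
240 261 597 [ 0.01  -0.03  -0.052] [-0.016  0.198  0.015]
250 256 385 [ 0.01  -0.03  -0.064] [ 0.01   0.03  -0.064]
260 251 390 [ 0.011 -0.03  -0.077] [ 0.01   0.03  -0.076]
270 246 395 [ 0.01  -0.03  -0.085] [ 0.01   0.031 -0.085]
280 242 399 [ 0.01  -0.03  -0.094] [ 0.01   0.03  -0.094]
290 243 398 [ 0.01  -0.028 -0.101] [ 0.01   0.028 -0.102]
300 243 398 [ 0.01  -0.027 -0.108] [ 0.01   0.027 -0.108]
```

View pics/w4.png

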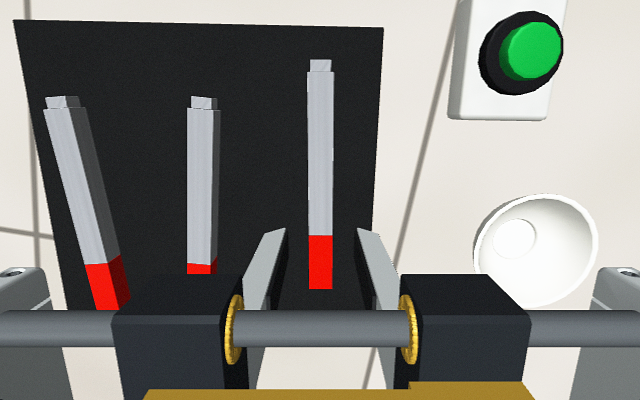

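The wrist depth shows the finger ends about 36 mm behind the reported TCP (tips at 275,228 and 367,228), so both grasps closed above bar A. From here I use a tip offset of 0.036 m and descend cautiously.

Request:
carry_out:
  deltas:
    - [0, 0, 0.03, 0, 0, 0, 92]
    - [0, 0, 0.02, 0, 0, 0, 92]
    - [0, 0, 0.014, 0, 0, 0, 92]
    - [0, 0, 0.006, 0, 0, 0, 92]
    - [0, 0, 0, 0, 0, 0, 92]

```text
time: 8.15
position: [0.5739, -0.1928, -0.0209]
eef_rot: [0.644, 0.765, -0.0, -0.001]
contact_force: [0.1, 0.4, -0.2]
finger_gap: 0.638
```

```bash
python3 - <<'E'
from h import *
st(); s=sense(); im,d=viewer.capture('wrist')
P=cloud('wrist',d,s); Ti=R.from_quat(s['eef_rot']).inv()
Q=Ti.apply((P-s['position']).reshape(-1,3)).reshape(P.shape)
m=(d>0)&(abs(Q[...,0]-.0105)<.004)&(Q[...,2]<-0.02)&(abs(Q[...,1])<.06)&(Q[...,2]>-.09)
print('lowest finger',np.sort(Q[m][:,2])[-8:].round(4), 'world z',np.sort(P[m][:,2])[:8].round(4))
for r in range(222,240,2):
    c=np.nonzero(m[r])[0]; print(r,len(c),Q[r,c,2].mean().round(4) if len(c) else '')
st()
E
```

```text
t 8.15 p [ 0.5739 -0.1928 -0.0209] psi 99.79 z [-0.002  0.    -1.   ] F [ 0.1  0.4 -0.2] gap 60.0 j [ 0.1   0.85  0.29  1.79 -0.41  0.57  0.82]
lowest finger [-0.02 -0.02 -0.02 -0.02 -0.02 -0.02 -0.02 -0.02] world z [-0.001  -0.0009 -0.0009 -0.0009 -0.0009 -0.0009 -0.0009 -0.0009]
222 152 -0.0226
224 158 -0.0227
226 185 -0.0258
228 83 -0.0319
230 61 -0.0388
232 75 -0.0403
234 85 -0.0418
236 84 -0.0436
238 87 -0.0456
t 8.2 p [ 0.5746 -0.193  -0.0201] psi 99.79 z [-0. -0. -1.] F [ 0.1 -0.1 -0.2] gap 60.0 j [ 0.1   0.84  0.29  1.79 -0.41  0.57  0.82]
```

Request:
carry_out:
  deltas:
    - [0, 0, 0.004, 0, 0, 0, 92]
    - [0, 0, 0.004, 0, 0, 0, 92]
    - [0, 0, 0.002, 0, 0, 0, 92]
    - [0, 0, 0, 0, 0, 0, 92]
    - [0, 0, 0, 0, 0, 0, 92]

```text
time: 8.7
position: [0.5746, -0.1929, -0.03]
eef_rot: [0.644, 0.765, 0.0, 0.0]
contact_force: [0.6, -0.1, -0.6]
finger_gap: 0.64
```

Request:
carry_out:
  deltas:
    - [0, 0, 0, 0, 0, 0, 255]
    - [0, 0, 0, 0, 0, 0, 255]
    - [0, 0, 0, 0, 0, 0, 255]
    - [0, 0, 0, 0, 0, 0, 255]
    - [0, 0, 0, 0, 0, 0, 255]

```text
time: 9.2
position: [0.5745, -0.1929, -0.03]
eef_rot: [0.644, 0.765, 0.0, 0.0]
contact_force: [0.7, 0.0, 0.4]
finger_gap: 0.251
```

Request:
carry_out:
  deltas:
    - [0, 0, 0, 0, 0, 0, 255]
    - [0, 0, 0, 0, 0, 0, 255]
    - [0, 0, 0, 0, 0, 0, 255]

```text
time: 9.5
position: [0.5741, -0.1929, -0.03]
eef_rot: [0.644, 0.765, -0.0, -0.0]
contact_force: [-1.1, -0.9, 0.8]
finger_gap: 0.192
```

Request:
carry_out:
  deltas:
    - [0, 0, -0.01, 0, 0, 0, 255]
    - [0, 0, -0.02, 0, 0, 0, 255]
    - [0, 0, -0.03, 0, 0, 0, 255]
    - [0, 0, -0.03, 0, 0, 0, 255]
    - [0, 0, -0.01, 0, 0, 0, 255]

```text
time: 10.0
position: [0.5765, -0.1937, 0.073]
eef_rot: [0.644, 0.765, 0.001, 0.002]
contact_force: [-0.2, -0.8, -4.3]
finger_gap: 0.191
```

```bash
python3 - <<'E'
from h import *
st()
plan([((0.6112,-0.004,0.07),93.3,0,255,.04)])
E
```

```text
t 10.0 p [ 0.5765 -0.1937  0.073 ] psi 99.79 z [ 0.005 -0.002 -1.   ] F [-0.2 -0.8 -4.3] gap 17.9 j [ 0.05  0.71  0.37  1.74 -0.35  0.74  0.77]
[[0.0362,0.0133,0.0006,0.0009,0.0004,0.0227,255],[0.0365,0.0125,0.0006,0.0009,0.0004,0.0227,255],[0.0368,0.0116,0.0006,0.0009,0.0004,0.0227,255],[0.037,0.0108,0.0006,0.0009,0.0004,0.0227,255],[0.0373,0.01,0.0006,0.0009,0.0004,0.0227,255]]
```

Request:
carry_out:
  deltas:
    - [0.036, 0.0135, 0, 0, 0, 0.0225, 255]
    - [0.0365, 0.0125, 0, 0, 0, 0.0225, 255]
    - [0.037, 0.012, 0, 0, 0, 0.0225, 255]
    - [0.037, 0.011, 0, 0, 0, 0.0225, 255]
    - [0.037, 0.01, 0, 0, 0, 0.0225, 255]

```text
time: 10.5
position: [0.6095, -0.0014, 0.0691]
eef_rot: [0.686, 0.727, -0.0, -0.001]
contact_force: [0.4, 0.1, -3.6]
finger_gap: 0.187
```

Request:
carry_out:
  deltas:
    - [0, 0, 0.02, 0, 0, 0, 255]
    - [0, 0, 0.012, 0, 0, 0, 255]
    - [0, 0, 0, 0, 0, 0, 255]
    - [0, 0, 0, 0, 0, 0, 255]

```text
time: 10.9
position: [0.6095, -0.0053, 0.0377]
eef_rot: [0.687, 0.727, -0.001, -0.0]
contact_force: [0.7, 0.0, -3.7]
finger_gap: 0.186
```

```bash
python3 - <<'E'
from h import *
st(); s=sense(); im,d=viewer.capture('wrist'); save('w5.png',im); P=cloud('wrist',d,s)
# bar top points: near z .089, in front of tool
Q=R.from_quat(s['eef_rot']).inv().apply((P-s['position']).reshape(-1,3)).reshape(P.shape)
m=(d>0)&(abs(Q[...,1])<.0085)&(Q[...,0]>.02)&(Q[...,0]<.12)&(abs(P[...,2]-.085)<.02)
B=P[m]; q=Q[m]; print(len(B)); 
for a in (.03,.05,.07,.09,.105):
    k=abs(q[:,0]-a)<.004
    if k.any(): print(a,np.median(B[k],0).round(4))
print('tip x',np.percentile(q[:,0],99.5))
# block top edge/corners
t=(abs(P[...,2]-.125)<.006)&(P[...,1]>.08); k,l,sta,_=cv2.connectedComponentsWithStats(t.astype(np.uint8)); B=P[l==1+sta[1:,4].argmax()][:,:2].astype(np.float32)
print(len(B),cv2.minAreaRect(B))
st()
E
```

```text
t 10.9 p [ 0.6095 -0.0053  0.0377] psi 93.21 z [-0.001 -0.001 -1.   ] F [ 0.7  0.  -3.7] gap 17.5 j [-0.28  0.78  0.4   1.75 -0.43  0.7   0.41]
6673
0.03 [0.6077 0.0249 0.0876]
0.05 [0.6068 0.0448 0.0875]
0.07 [0.6056 0.0646 0.0875]
0.09 [0.6044 0.0847 0.0873]
0.105 [0.6034 0.0989 0.0853]
tip x 0.10716655313560755Traceback (most recent call last):
  File "<stdin>", line 12, in <module>
ValueError: attempt to get argmax of an empty sequence
```

View pics/w5.png

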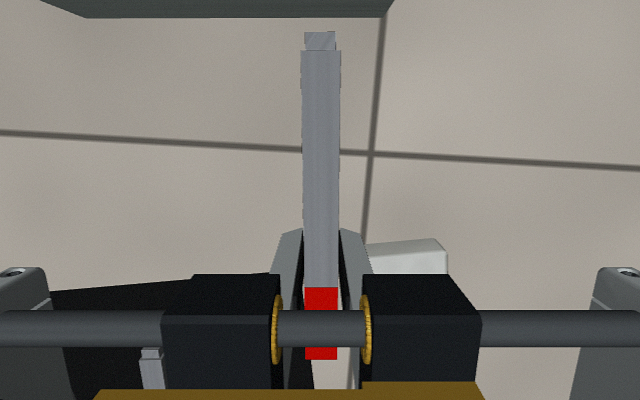

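Wrist view: bar A is held level by its steel, with its tip at (320,32). The block's lower front edge is at row ~17 with its right corner near (392,5).

```bash
python3 - <<'E'
from h import *
s=sense(); im,d=viewer.capture('wrist'); P=cloud('wrist',d,s)
m=(d>0)&(P[...,1]>.1)&(P[...,2]>.006)&(P[...,2]<.12); F=P[m]; print(len(F))
F=F[np.argsort(F[:,0])]; k=np.polyfit(F[:,0],F[:,1],1); k=np.polyfit(F[abs(np.polyval(k,F[:,0])-F[:,1])<.004][:,0],F[abs(np.polyval(k,F[:,0])-F[:,1])<.004][:,1],1)
print('face y at x=.5435,.6034',np.polyval(k,[.5435,.6034]).round(4),'slope',np.degrees(np.arctan(k[0])),'right x',F[-5:].round(4).tolist())
E
```

```text
5308
face y at x=.5435,.6034 [0.1254 0.1289] slope 3.384180851082098 right x [[0.6432, 0.1313, 0.01], [0.6432, 0.1314, 0.0263], [0.6432, 0.1312, 0.0234], [0.6432, 0.1312, 0.0292], [0.6432, 0.1313, 0.0164]]
```

Request:
carry_out:
  deltas:
    - [0.01, 0.001, -0.0015, 0, 0, 0, 255]
    - [0.01, 0, 0, 0, 0, 0, 255]
    - [0.01, 0, 0, 0, 0, 0, 255]
    - [0.01, 0, 0, 0, 0, 0, 255]
    - [0.01, 0, 0, 0, 0, 0, 255]

```text
time: 11.5
position: [0.6079, 0.0482, 0.0395]
eef_rot: [0.686, 0.728, 0.0, -0.0]
contact_force: [0.2, -0.3, -3.5]
finger_gap: 0.189
```

Request:
carry_out:
  deltas:
    - [0.013, 0, 0, 0, 0, 0, 255]
    - [0.013, 0, 0, 0, 0, 0, 255]
    - [0.013, 0, 0, 0, 0, 0, 255]
    - [0.012, 0, 0, 0, 0, 0, 255]
    - [0.01, 0, 0, 0, 0, 0, 255]

```text
time: 12.0
position: [0.6043, 0.1091, 0.0394]
eef_rot: [0.686, 0.728, 0.0, -0.0]
contact_force: [0.9, -0.4, -3.9]
finger_gap: 0.189
```

Request:
carry_out:
  deltas:
    - [0, 0, 0, 0, 0, 0, 255]
    - [0, 0, 0, 0, 0, 0, 170]
    - [0, 0, 0, 0, 0, 0, 146]
    - [0, 0, 0, 0, 0, 0, 146]
    - [0, 0, 0, 0, 0, 0, 146]

```text
time: 12.5
position: [0.6049, 0.1068, 0.0398]
eef_rot: [0.687, 0.727, 0.0, 0.0]
contact_force: [0.5, 0.7, -0.4]
finger_gap: 0.426
```

Request:
carry_out:
  deltas:
    - [0, 0, -0.03, 0, 0, 0, 146]
    - [0, 0, -0.03, 0, 0, 0, 146]
    - [-0.043, 0, 0, 0, 0, 0, 255]
    - [-0.043, 0, 0, 0, 0, 0, 255]
    - [0, 0, 0, 0, 0, 0, 255]

```text
time: 13.0
position: [0.61, 0.0123, 0.1008]
eef_rot: [0.69, 0.724, -0.001, 0.003]
contact_force: [-1.0, -0.2, 0.2]
finger_gap: 0.206
```

Request:
carry_out:
  deltas:
    - [0, 0, 0.02, 0, 0, 0, 255]
    - [0, 0, 0.025, 0, 0, 0, 255]
    - [0, 0, 0.02, 0, 0, 0, 255]
    - [0, 0, 0, 0, 0, 0, 255]
    - [0, 0, 0, 0, 0, 0, 255]

```text
time: 13.5
position: [0.6096, 0.0216, 0.0347]
eef_rot: [0.686, 0.727, -0.0, -0.0]
contact_force: [-0.1, 0.1, 0.3]
finger_gap: 0.005
```

```bash
python3 - <<'E'
from h import *
st(); s=sense(); im,d=viewer.capture('wrist'); save('w6.png',im); P=cloud('wrist',d,s)
m=(d>0)&(abs(P[...,2]-.086)<.008)&(P[...,1]>0)&(P[...,1]<.127)&(abs(P[...,0]-.606)<.03)
B=P[m]; print(len(B),B.min(0).round(4),B.max(0).round(4),np.median(B,0).round(4))
barfit('top')
E
```

```text
t 13.5 p [0.6096 0.0216 0.0347] psi 93.33 z [-0. -0. -1.] F [-0.1  0.1  0.3] gap 0.5 j [-0.33  0.78  0.41  1.76 -0.45  0.7   0.38]
7335 [0.5774 0.0299 0.0781] [0.6213 0.127  0.094 ] [0.6056 0.0875 0.0861]
t 13.55 p [0.6103 0.0215 0.0353] psi 93.33 z [ 0.001 -0.    -1.   ] F [ 0.2  0.5 -0.3] gap 0.3 j [-0.33  0.78  0.41  1.76 -0.45  0.7   0.38]
top red [ 0.4507 -0.275   0.0201] bar 283 yaw 99.7 tail [ 0.4551 -0.2929] mid [ 0.4411 -0.2107] len 0.1667
top red [ 0.4139 -0.2859  0.0207] bar 288 yaw 104.0 tail [ 0.4187 -0.3048] mid [ 0.3985 -0.2234] len 0.1677
```

Request:
carry_out:
  deltas:
    - [0.015, 0, 0, 0, 0, 0, 255]
    - [0.015, 0, 0, 0, 0, 0, 255]
    - [0.015, 0, 0, 0, 0, 0, 255]
    - [0.015, 0, 0, 0, 0, 0, 255]
    - [0.015, 0, 0, 0, 0, 0, 255]

```text
time: 14.1
position: [0.6056, 0.0973, 0.035]
eef_rot: [0.686, 0.728, 0.0, 0.001]
contact_force: [-0.1, -5.6, 4.3]
finger_gap: 0.007
```

Request:
carry_out:
  deltas:
    - [0.006, 0, 0, 0, 0, 0, 255]
    - [0.005, 0, 0, 0, 0, 0, 255]
    - [0.004, 0, 0, 0, 0, 0, 255]
    - [0.003, 0, 0, 0, 0, 0, 255]
    - [0.001, 0, 0, 0, 0, 0, 255]

```text
time: 14.6
position: [0.6042, 0.1135, 0.0345]
eef_rot: [0.687, 0.727, -0.001, 0.001]
contact_force: [-0.8, -7.8, 4.9]
finger_gap: 0.006
```

Request:
carry_out:
  deltas:
    - [0.002, 0, 0, 0, 0, 0, 255]
    - [0.002, 0, 0, 0, 0, 0, 255]
    - [0, 0, 0, 0, 0, 0, 255]

```text
time: 14.9
position: [0.6041, 0.1134, 0.0346]
eef_rot: [0.687, 0.726, -0.002, 0.002]
contact_force: [0.5, -13.1, 4.2]
finger_gap: 0.003
```

```bash
python3 -c "
from h import *
st()"
```

```text
t 14.9 p [0.6041 0.1134 0.0346] psi 93.15 z [ 0.    -0.007 -1.   ] F [  0.5 -13.1   4.2] gap 0.3 j [-0.49  0.79  0.43  1.74 -0.46  0.71  0.23]
```

```bash
python3 - <<'E'
from h import *
plan([((0.606,0.08,0.055),93.3,0,168,.035),((0.4462,-0.2317,0.08),99.7,0,168,.046)])
E
```

```text
[[-0.0168,0,-0.0101,0,0.0033,-0.0013,168],[-0.0168,-0,-0.0102,0,0.0033,-0.0013,168],[-0.0377,-0.0222,-0.0031,0,0,-0.014,168],[-0.0374,-0.0227,-0.0031,0,0,-0.014,168],[-0.0371,-0.0232,-0.0031,0,0,-0.014,168]]
[[-0.0368,-0.0237,-0.0031,0,0,-0.014,168],[-0.0365,-0.0243,-0.0031,0,0,-0.014,168],[-0.0361,-0.0248,-0.0031,0,0,-0.014,168],[-0.0358,-0.0253,-0.0031,0,0,-0.014,168],[-0.0354,-0.0258,-0.0031,0,0,-0.014,168]]
```

Request:
carry_out:
  deltas:
    - [-0.019, 0, -0.01, 0, 0, 0, 168]
    - [-0.019, 0, -0.01, 0, 0, 0, 168]
    - [-0.0375, -0.022, -0.003, 0, 0, -0.014, 168]
    - [-0.0375, -0.023, -0.003, 0, 0, -0.014, 168]
    - [-0.037, -0.023, -0.003, 0, 0, -0.014, 168]

```text
time: 15.4
position: [0.5457, -0.0359, 0.0642]
eef_rot: [0.67, 0.742, 0.001, -0.0]
contact_force: [0.5, 0.5, 1.0]
finger_gap: 0.333
```

Request:
carry_out:
  deltas:
    - [-0.037, -0.024, -0.003, 0, 0, -0.014, 168]
    - [-0.0365, -0.024, -0.003, 0, 0, -0.014, 168]
    - [-0.036, -0.025, -0.003, 0, 0, -0.014, 168]
    - [-0.036, -0.025, -0.003, 0, 0, -0.014, 168]
    - [-0.0355, -0.026, -0.003, 0, 0, -0.014, 168]

```text
time: 15.9
position: [0.4459, -0.2318, 0.0793]
eef_rot: [0.644, 0.765, 0.001, 0.0]
contact_force: [0.9, -0.4, 0.2]
finger_gap: 0.34
```

Request:
carry_out:
  deltas:
    - [0, 0, 0, 0, 0, 0, 168]
    - [0, 0, 0, 0, 0, 0, 168]

```text
time: 16.1
position: [0.4463, -0.2314, 0.0791]
eef_rot: [0.646, 0.764, 0.001, 0.0]
contact_force: [0.2, 1.2, 0.0]
finger_gap: 0.343
```

```bash
python3 - <<'E'
from h import *
barfit('wrist',shot='w7.png'); barfit('top')
E
```

```text
t 16.1 p [ 0.4463 -0.2314  0.0791] psi 99.55 z [ 0.001  0.001 -1.   ] F [0.2 1.2 0. ] gap 32.2 j [ 0.19  0.58  0.35  2.02 -0.35  0.59  0.94]
wrist red [ 0.4525 -0.2714  0.0199] bar 4489 yaw 99.6 tail [ 0.4557 -0.2933] mid [ 0.4416 -0.2106] len 0.1677
wrist red [ 0.4041 -0.2676  0.0198] bar 3673 yaw 103.6 tail [ 0.4101 -0.2693] mid [ 0.3947 -0.2057] len 0.1309
t 16.15 p [ 0.4469 -0.2299  0.0788] psi 99.72 z [ 0.001  0.002 -1.   ] F [ 0.   0.8 -0.3] gap 32.2 j [ 0.19  0.58  0.35  2.02 -0.35  0.59  0.94]
```

View pics/w7.png

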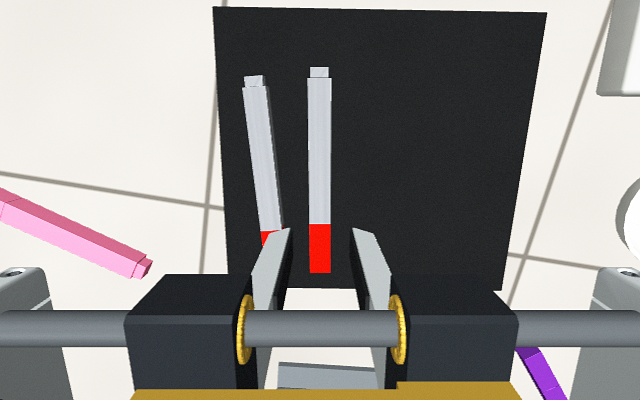

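Wrist view: bar B (red end at 320,248) is centred between the jaws, with C left of it (255,80–240). There is room for the left finger with a narrow opening.

Request:
carry_out:
  deltas:
    - [-0.002, -0.002, 0.03, 0, 0, 0, 185]
    - [0, 0, 0.03, 0, 0, 0, 185]
    - [0, 0, 0.025, 0, 0, 0, 185]
    - [0, 0, 0.012, 0, 0, 0, 185]
    - [0, 0, 0, 0, 0, 0, 185]

```text
time: 16.7
position: [0.4445, -0.2309, -0.0198]
eef_rot: [0.644, 0.765, 0.0, -0.002]
contact_force: [0.5, -0.7, 0.3]
finger_gap: 0.273
```

```bash
python3 -c "
from h import *
st(); plan([((0.4453,-0.2323,-0.030),99.65,0,185)])"
```

```text
t 16.7 p [ 0.4445 -0.2309 -0.0198] psi 99.88 z [-0.002  0.002 -1.   ] F [ 0.5 -0.7  0.3] gap 25.7 j [ 0.28  0.75  0.22  2.07 -0.43  0.36  1.02]
[[-0.0016,0.0005,0.0102,-0.002,-0.0025,0.0041,185]]
```

Grip, then lift gently.

Request:
carry_out:
  deltas:
    - [-0.001, 0.0005, 0.005, 0, 0, 0, 185]
    - [0, 0, 0.0045, 0, 0, 0, 185]
    - [0, 0, 0, 0, 0, 0, 255]
    - [0, 0, 0, 0, 0, 0, 255]
    - [0, 0, 0, 0, 0, 0, 255]

```text
time: 17.2
position: [0.4458, -0.2337, -0.0277]
eef_rot: [0.644, 0.765, 0.0, 0.0]
contact_force: [0.4, 0.2, -1.2]
finger_gap: 0.189
```

Request:
carry_out:
  deltas:
    - [0, 0, 0, 0, 0, 0, 255]
    - [0, 0, 0, 0, 0, 0, 255]

```text
time: 17.4
position: [0.4458, -0.2337, -0.0277]
eef_rot: [0.644, 0.765, 0.0, 0.0]
contact_force: [-0.5, 0.3, 2.6]
finger_gap: 0.189
```

```bash
python3 -c "
from h import *
st()"
```

```text
t 17.4 p [ 0.4458 -0.2337 -0.0277] psi 99.77 z [ 0. -0. -1.] F [-0.5  0.3  2.6] gap 17.8 j [ 0.29  0.77  0.21  2.07 -0.44  0.34  1.03]
```

Request:
carry_out:
  deltas:
    - [0, 0, -0.01, 0, 0, 0, 255]
    - [0, 0, -0.02, 0, 0, 0, 255]
    - [0, 0, -0.03, 0, 0, 0, 255]
    - [0, 0, -0.03, 0, 0, 0, 255]
    - [0, 0, 0, 0, 0, 0, 255]

```text
time: 17.9
position: [0.4478, -0.2351, 0.0654]
eef_rot: [0.644, 0.765, 0.001, 0.003]
contact_force: [0.9, 0.3, -2.3]
finger_gap: 0.188
```

```bash
python3 -c "
from h import *
st(); plan([((0.5513,-0.0078,0.06),93.35,0,255,.042),((0.5513,-0.0078,0.0403),93.35,0,255)])"
```

```text
t 17.9 p [ 0.4478 -0.2351  0.0654] psi 99.76 z [ 0.006 -0.003 -1.   ] F [ 0.9  0.3 -2.3] gap 17.7 j [ 0.2   0.61  0.34  2.03 -0.37  0.56  0.97]
[[0.0344,0.0234,0.0009,0.0009,0.0006,0.0186,255],[0.0348,0.0228,0.0009,0.0009,0.0006,0.0186,255],[0.0353,0.0221,0.0009,0.0009,0.0006,0.0186,255],[0.0357,0.0215,0.0009,0.0009,0.0006,0.0186,255],[0.0361,0.0208,0.0009,0.0009,0.0006,0.0186,255]]
[[0.0364,0.0201,0.0009,0.0009,0.0006,0.0186,255],[0,0,0.0197,0,0,0,255]]
```

Request:
carry_out:
  deltas:
    - [0.0345, 0.0235, 0, 0, 0, 0.0185, 255]
    - [0.035, 0.023, 0, 0, 0, 0.0185, 255]
    - [0.0355, 0.022, 0, 0, 0, 0.0185, 255]
    - [0.0355, 0.0215, 0, 0, 0, 0.0185, 255]
    - [0.036, 0.021, 0, 0, 0, 0.0185, 255]

```text
time: 18.4
position: [0.5316, -0.0422, 0.0611]
eef_rot: [0.679, 0.734, -0.001, -0.001]
contact_force: [1.2, -0.2, -2.6]
finger_gap: 0.19
```

Request:
carry_out:
  deltas:
    - [0.036, 0.02, 0, 0, 0, 0.0185, 255]
    - [0, 0, 0.02, 0, 0, 0, 255]
    - [0, 0, 0, 0, 0, 0, 255]
    - [0, 0, 0, 0, 0, 0, 255]

```text
time: 18.8
position: [0.5477, -0.0076, 0.0412]
eef_rot: [0.686, 0.727, -0.001, -0.001]
contact_force: [-0.2, 0.4, -2.4]
finger_gap: 0.192
```

```bash
cat >> h.py <<'E'
def held(x0):
    st(); s=sense(); im,d=viewer.capture('wrist'); P=cloud('wrist',d,s)
    Q=R.from_quat(s['eef_rot']).inv().apply((P-s['position']).reshape(-1,3)).reshape(P.shape)
    m=(d>0)&(abs(Q[...,1])<.0085)&(Q[...,0]>.02)&(Q[...,0]<.12)&(abs(P[...,2]-.087)<.012); B=P[m]; q=Q[m]
    for a in (.03,.06,.09): print(a,np.median(B[abs(q[:,0]-a)<.004],0).round(4))
    k=np.polyfit(B[:,1],B[:,0],1); print('tip',np.percentile(q[:,0],99.5).round(4),'yaw',90-np.degrees(np.arctan(k[0])),'x at face',np.polyval(k,.125).round(4),'want',x0)
E
python3 -c "
from h import *
held(.5435)"
```

```text
t 18.8 p [ 0.5477 -0.0076  0.0412] psi 93.33 z [-0.003 -0.001 -1.   ] F [-0.2  0.4 -2.4] gap 18.0 j [-0.3   0.71  0.41  1.92 -0.47  0.61  0.47]
0.03 [0.546  0.0223 0.0888]
0.06 [0.5443 0.0523 0.0887]
0.09 [0.5427 0.0823 0.0886]
tip 0.1077 yaw 93.27536972621667 x at face 0.5401 want 0.5435
```

Request:
carry_out:
  deltas:
    - [0.005, 0.003, 0, 0, 0, 0, 255]
    - [0.01, 0, 0, 0, 0, 0, 255]
    - [0.01, 0, 0, 0, 0, 0, 255]
    - [0.01, 0, 0, 0, 0, 0, 255]
    - [0.012, 0, 0, 0, 0, 0, 255]

```text
time: 19.35
position: [0.5493, 0.0417, 0.0421]
eef_rot: [0.686, 0.728, 0.0, -0.0]
contact_force: [0.2, -0.0, -2.5]
finger_gap: 0.19
```

```bash
python3 -c "
from h import *
st()"
```

```text
t 19.35 p [0.5493 0.0417 0.0421] psi 93.42 z [-0.  0. -1.] F [ 0.2 -0.  -2.5] gap 17.9 j [-0.39  0.71  0.42  1.92 -0.48  0.61  0.39]
```

Request:
carry_out:
  deltas:
    - [0.014, -0.001, 0, 0, 0, 0, 255]
    - [0.014, 0, 0, 0, 0, 0, 255]
    - [0.014, 0, 0, 0, 0, 0, 255]
    - [0.013, 0, 0, 0, 0, 0, 255]
    - [0.009, 0, 0, 0, 0, 0, 255]

```text
time: 19.85
position: [0.5444, 0.1064, 0.0419]
eef_rot: [0.685, 0.728, 0.0, -0.0]
contact_force: [-0.5, -0.2, -2.2]
finger_gap: 0.188
```

Request:
carry_out:
  deltas:
    - [0, 0, 0, 0, 0, 0, 255]
    - [0, 0, 0, 0, 0, 0, 170]
    - [0, 0, 0, 0, 0, 0, 146]
    - [0, 0, 0, 0, 0, 0, 146]
    - [0, 0, 0, 0, 0, 0, 146]

```text
time: 20.35
position: [0.545, 0.1038, 0.0422]
eef_rot: [0.686, 0.727, 0.0, 0.0]
contact_force: [0.3, -0.1, -0.4]
finger_gap: 0.421
```

Request:
carry_out:
  deltas:
    - [0, 0, -0.03, 0, 0, 0, 146]
    - [0, 0, -0.03, 0, 0, 0, 146]
    - [-0.043, 0, 0, 0, 0, 0, 255]
    - [-0.043, 0, 0, 0, 0, 0, 255]
    - [0, 0, 0, 0, 0, 0, 255]

```text
time: 20.85
position: [0.5504, 0.0104, 0.1032]
eef_rot: [0.689, 0.724, -0.001, 0.002]
contact_force: [-0.6, -0.5, -0.3]
finger_gap: 0.208
```

Request:
carry_out:
  deltas:
    - [0, 0, 0.02, 0, 0, 0, 255]
    - [0, 0, 0.025, 0, 0, 0, 255]
    - [0, 0, 0.022, 0, 0, 0, 255]
    - [0, 0, 0, 0, 0, 0, 255]
    - [0, 0, 0, 0, 0, 0, 255]

```text
time: 21.35
position: [0.5497, 0.0185, 0.0351]
eef_rot: [0.686, 0.728, -0.0, -0.0]
contact_force: [-0.5, -1.1, 0.1]
finger_gap: 0.004
```

```bash
python3 -c "
from h import *
st(); s=sense(); im,d=viewer.capture('wrist'); P=cloud('wrist',d,s)
m=(d>0)&(abs(P[...,2]-.086)<.008)&(P[...,1]>0)&(P[...,1]<.122)&(abs(P[...,0]-.546)<.012)
B=P[m]; print(len(B),B.min(0).round(4),B.max(0).round(4),np.median(B,0).round(4)); barfit('top')"
```

```text
t 21.35 p [0.5497 0.0185 0.0351] psi 93.39 z [-0.001 -0.    -1.   ] F [-0.5 -1.1  0.1] gap 0.4 j [-0.35  0.72  0.41  1.92 -0.49  0.6   0.44]
7032 [0.5344 0.0268 0.0781] [0.5579 0.122  0.0939] [0.5457 0.0837 0.0861]
t 21.4 p [0.5503 0.0185 0.0357] psi 93.39 z [ 0.001 -0.    -1.   ] F [ 0.3 -1.2  1. ] gap 0.9 j [-0.35  0.72  0.41  1.92 -0.49  0.6   0.44]
top red [ 0.4138 -0.2862  0.0199] bar 289 yaw 104.0 tail [ 0.4187 -0.3048] mid [ 0.3984 -0.2234] len 0.1676
```

Request:
carry_out:
  deltas:
    - [0.015, 0, 0, 0, 0, 0, 255]
    - [0.015, 0, 0, 0, 0, 0, 255]
    - [0.015, 0, 0, 0, 0, 0, 255]
    - [0.015, 0, 0, 0, 0, 0, 255]
    - [0.015, 0, 0, 0, 0, 0, 255]

```text
time: 21.95
position: [0.5455, 0.0947, 0.0353]
eef_rot: [0.686, 0.728, 0.0, 0.0]
contact_force: [0.9, -3.7, 3.2]
finger_gap: 0.008
```

Request:
carry_out:
  deltas:
    - [0.006, 0, 0, 0, 0, 0, 255]
    - [0.006, 0, 0, 0, 0, 0, 255]
    - [0.004, 0, 0, 0, 0, 0, 255]
    - [0.004, 0, 0, 0, 0, 0, 255]
    - [0, 0, 0, 0, 0, 0, 255]

```text
time: 22.45
position: [0.5442, 0.11, 0.035]
eef_rot: [0.687, 0.727, -0.001, 0.001]
contact_force: [1.0, -7.8, 3.1]
finger_gap: 0.006
```

```bash
python3 -c "
from h import *
st(); plan([((0.546,0.08,0.055),93.3,0,146,.035),((0.4037,-0.2447,0.08),104,0,92,.046)])"
```

```text
t 22.45 p [0.5442 0.11   0.035 ] psi 93.28 z [ 0.    -0.004 -1.   ] F [ 1.  -7.8  3.1] gap 0.5 j [-0.53  0.73  0.44  1.91 -0.51  0.61  0.29]
[[-0.0151,0.0001,-0.01,-0,0.002,-0.0002,146],[-0.015,0.0001,-0.01,-0,0.002,-0.0002,146],[-0.0395,-0.0201,-0.0031,0,0,-0.0233,92],[-0.039,-0.021,-0.0031,0,0,-0.0233,92],[-0.0385,-0.0219,-0.0031,0,0,-0.0233,92]]
[[-0.038,-0.0228,-0.0031,0,0,-0.0233,92],[-0.0375,-0.0237,-0.0031,0,0,-0.0233,92],[-0.0369,-0.0246,-0.0031,0,0,-0.0233,92],[-0.0363,-0.0254,-0.0031,0,0,-0.0233,92],[-0.0357,-0.0263,-0.0031,0,0,-0.0233,92]]
```

Request:
carry_out:
  deltas:
    - [0.003, 0, 0, 0, 0, 0, 255]
    - [0.002, 0, 0, 0, 0, 0, 255]
    - [0, 0, 0, 0, 0, 0, 255]

```text
time: 22.75
position: [0.5442, 0.1099, 0.035]
eef_rot: [0.688, 0.726, -0.003, 0.003]
contact_force: [-0.4, -16.9, 3.1]
finger_gap: 0.007
```

Request:
carry_out:
  deltas:
    - [-0.021, 0, -0.01, 0, 0, 0, 146]
    - [-0.019, 0, -0.01, 0, 0, 0, 146]
    - [-0.0395, -0.02, -0.003, 0, 0, -0.0235, 92]
    - [-0.039, -0.021, -0.003, 0, 0, -0.0235, 92]
    - [-0.0385, -0.022, -0.003, 0, 0, -0.0235, 92]

```text
time: 23.25
position: [0.4925, -0.044, 0.0643]
eef_rot: [0.659, 0.752, 0.001, -0.0]
contact_force: [-0.4, 0.2, -0.1]
finger_gap: 0.397
```

Request:
carry_out:
  deltas:
    - [-0.038, -0.023, -0.003, 0, 0, -0.0235, 92]
    - [-0.0375, -0.0235, -0.003, 0, 0, -0.0235, 92]
    - [-0.037, -0.0245, -0.003, 0, 0, -0.0235, 92]
    - [-0.0365, -0.0255, -0.003, 0, 0, -0.0235, 92]
    - [-0.0355, -0.0265, -0.003, 0, 0, -0.0235, 92]

```text
time: 23.75
position: [0.4039, -0.2479, 0.0794]
eef_rot: [0.614, 0.789, 0.001, 0.0]
contact_force: [0.7, 0.6, -1.0]
finger_gap: 0.643
```

Request:
carry_out:
  deltas:
    - [0, 0, 0, 0, 0, 0, 120]
    - [0, 0, 0, 0, 0, 0, 120]

```text
time: 23.95
position: [0.404, -0.2474, 0.0793]
eef_rot: [0.616, 0.788, 0.001, -0.0]
contact_force: [-0.5, 0.3, -0.4]
finger_gap: 0.537
```

```bash
python3 -c "
from h import *
barfit('wrist'); barfit('top')"
```

```text
t 23.95 p [ 0.404  -0.2474  0.0793] psi 103.97 z [ 0.001  0.001 -1.   ] F [-0.5  0.3 -0.4] gap 50.5 j [ 0.26  0.55  0.33  2.1  -0.34  0.55  1.08]
wrist red [ 0.4142 -0.2842  0.02  ] bar 4520 yaw 104.0 tail [ 0.4192 -0.3054] mid [ 0.3988 -0.224 ] len 0.1679
t 24.0 p [ 0.4046 -0.246   0.0791] psi 104.14 z [ 0.     0.001 -1.   ] F [-0.   0.5  0.4] gap 49.8 j [ 0.26  0.55  0.33  2.1  -0.34  0.55  1.08]
```

Request:
carry_out:
  deltas:
    - [0, 0, 0.03, 0, 0, 0, 150]
    - [0, 0, 0.03, 0, 0, 0, 150]
    - [0, 0, 0.028, 0, 0, 0, 150]
    - [0, 0, 0.012, 0, 0, 0, 150]
    - [0, 0, 0.006, 0, 0, 0, 150]

```text
time: 24.55
position: [0.4045, -0.245, -0.028]
eef_rot: [0.614, 0.79, 0.0, -0.001]
contact_force: [0.1, 1.1, 0.4]
finger_gap: 0.413
```

Request:
carry_out:
  deltas:
    - [0, 0, 0.002, 0, 0, 0, 150]
    - [0, 0, 0, 0, 0, 0, 255]
    - [0, 0, 0, 0, 0, 0, 255]
    - [0, 0, 0, 0, 0, 0, 255]
    - [0, 0, 0, 0, 0, 0, 255]

```text
time: 25.05
position: [0.405, -0.247, -0.0283]
eef_rot: [0.614, 0.789, 0.0, 0.001]
contact_force: [-0.1, 0.3, 5.5]
finger_gap: 0.19
```

Request:
carry_out:
  deltas:
    - [0, 0, 0, 0, 0, 0, 255]
    - [0, 0, 0, 0, 0, 0, 255]

```text
time: 25.25
position: [0.405, -0.247, -0.0283]
eef_rot: [0.614, 0.789, 0.0, 0.001]
contact_force: [0.5, -0.3, 6.7]
finger_gap: 0.19
```

```bash
python3 -c "
from h import *
st()"
```

```text
t 25.25 p [ 0.405  -0.247  -0.0283] psi 104.17 z [ 0.001 -0.    -1.   ] F [ 0.5 -0.3  6.7] gap 17.9 j [ 0.37  0.75  0.18  2.15 -0.45  0.28  1.18]
```

Request:
carry_out:
  deltas:
    - [0, 0, -0.01, 0, 0, 0, 255]
    - [0, 0, -0.02, 0, 0, 0, 255]
    - [0, 0, -0.03, 0, 0, 0, 255]
    - [0, 0, -0.03, 0, 0, 0, 255]
    - [0, 0, 0, 0, 0, 0, 255]

```text
time: 25.75
position: [0.4064, -0.2481, 0.0641]
eef_rot: [0.614, 0.789, 0.0, 0.003]
contact_force: [0.7, -1.5, -2.9]
finger_gap: 0.188
```

```bash
python3 -c "
from h import *
st(); plan([((0.4920,-0.0119,0.06),93.35,0,255,.043),((0.4920,-0.0119,0.0397),93.35,0,255)])"
```

```text
t 25.75 p [ 0.4064 -0.2481  0.0641] psi 104.18 z [ 0.005 -0.003 -1.   ] F [ 0.7 -1.5 -2.9] gap 17.6 j [ 0.26  0.58  0.33  2.11 -0.37  0.5   1.12]
[[0.0347,0.0235,0.0006,0.0008,0.0007,0.0315,255],[0.0354,0.0224,0.0006,0.0008,0.0007,0.0315,255],[0.0361,0.0212,0.0007,0.0008,0.0007,0.0315,255],[0.0367,0.0201,0.0007,0.0008,0.0007,0.0315,255],[0.0373,0.0189,0.0007,0.0008,0.0007,0.0315,255]]
[[0.0379,0.0177,0.0007,0.0008,0.0007,0.0315,255],[0,0,0.0203,0,0,0,255]]
```

Request:
carry_out:
  deltas:
    - [0.0345, 0.024, 0, 0, 0, 0.0315, 255]
    - [0.0355, 0.023, 0, 0, 0, 0.0315, 255]
    - [0.036, 0.022, 0, 0, 0, 0.0315, 255]
    - [0.0365, 0.0205, 0, 0, 0, 0.0315, 255]
    - [0.0375, 0.0195, 0, 0, 0, 0.0315, 255]

```text
time: 26.25
position: [0.4781, -0.0479, 0.0602]
eef_rot: [0.675, 0.738, -0.001, -0.001]
contact_force: [0.4, -0.3, -3.2]
finger_gap: 0.191
```

Request:
carry_out:
  deltas:
    - [0.038, 0.018, 0, 0, 0, 0.0315, 255]
    - [0, 0, 0.021, 0, 0, 0, 255]
    - [0, 0, 0, 0, 0, 0, 255]
    - [0, 0, 0, 0, 0, 0, 255]

```text
time: 26.65
position: [0.4917, -0.0112, 0.0394]
eef_rot: [0.687, 0.727, -0.001, -0.001]
contact_force: [0.0, -0.8, -2.5]
finger_gap: 0.19
```

```bash
python3 -c "
from h import *
held(.4836)"
```

```text
t 26.65 p [ 0.4917 -0.0112  0.0394] psi 93.27 z [-0.003 -0.001 -1.   ] F [ 0.  -0.8 -2.5] gap 17.8 j [-0.31  0.66  0.41  2.08 -0.52  0.51  0.55]
0.03 [0.49   0.0187 0.0875]
0.06 [0.4884 0.0487 0.0875]
0.09 [0.4869 0.0787 0.0875]
tip 0.1079 yaw 93.17638249058602 x at face 0.4842 want 0.4836
```

Request:
carry_out:
  deltas:
    - [0.005, -0.001, -0.001, 0, 0, 0, 255]
    - [0.01, 0, 0, 0, 0, 0, 255]
    - [0.01, 0, 0, 0, 0, 0, 255]
    - [0.01, 0, 0, 0, 0, 0, 255]
    - [0.012, 0, 0, 0, 0, 0, 255]

```text
time: 27.2
position: [0.4894, 0.0379, 0.0411]
eef_rot: [0.686, 0.728, 0.0, -0.0]
contact_force: [0.6, 0.2, -2.6]
finger_gap: 0.187
```

Request:
carry_out:
  deltas:
    - [0.007, 0, 0, 0, 0, 0, 255]
    - [0.007, 0, 0, 0, 0, 0, 255]
    - [0, 0, 0, 0, 0, 0, 255]

```text
time: 27.5
position: [0.4884, 0.0521, 0.0408]
eef_rot: [0.685, 0.728, 0.0, -0.0]
contact_force: [-0.6, 0.4, -2.1]
finger_gap: 0.189
```

```bash
python3 -c "
from h import *
st()"
```

```text
t 27.5 p [0.4884 0.0521 0.0408] psi 93.46 z [-0.  0. -1.] F [-0.6  0.4 -2.1] gap 17.8 j [-0.45  0.66  0.43  2.08 -0.54  0.51  0.44]
```

Inserted 38 mm with no resistance. Continuing, then release and push the tail.

Request:
carry_out:
  deltas:
    - [0.013, 0, 0, 0, 0, 0, 255]
    - [0.013, 0, 0, 0, 0, 0, 255]
    - [0.013, 0, 0, 0, 0, 0, 255]
    - [0.009, 0, 0, 0, 0, 0, 255]
    - [0.004, 0, 0, 0, 0, 0, 255]

```text
time: 28.0
position: [0.4853, 0.1044, 0.0409]
eef_rot: [0.685, 0.728, 0.0, -0.0]
contact_force: [0.2, 0.8, -3.3]
finger_gap: 0.19
```

Request:
carry_out:
  deltas:
    - [0, 0, 0, 0, 0, 0, 255]
    - [0, 0, 0, 0, 0, 0, 170]
    - [0, 0, 0, 0, 0, 0, 146]
    - [0, 0, 0, 0, 0, 0, 146]
    - [0, 0, 0, 0, 0, 0, 146]

```text
time: 28.5
position: [0.4858, 0.1022, 0.0411]
eef_rot: [0.686, 0.727, 0.0, 0.0]
contact_force: [-0.9, -0.8, -0.3]
finger_gap: 0.426
```

Request:
carry_out:
  deltas:
    - [0, 0, -0.03, 0, 0, 0, 146]
    - [0, 0, -0.03, 0, 0, 0, 146]
    - [-0.043, 0, 0, 0, 0, 0, 255]
    - [-0.043, 0, 0, 0, 0, 0, 255]
    - [0, 0, 0, 0, 0, 0, 255]

```text
time: 29.0
position: [0.4913, 0.0098, 0.102]
eef_rot: [0.69, 0.724, -0.0, 0.002]
contact_force: [-0.5, 0.7, 1.4]
finger_gap: 0.209
```

Request:
carry_out:
  deltas:
    - [0, 0, 0.02, 0, 0, 0, 255]
    - [0, 0, 0.025, 0, 0, 0, 255]
    - [0, 0, 0.022, 0, 0, 0, 255]
    - [0, 0, 0, 0, 0, 0, 255]
    - [0, 0, 0, 0, 0, 0, 255]

```text
time: 29.5
position: [0.4904, 0.0167, 0.0341]
eef_rot: [0.686, 0.727, -0.0, -0.0]
contact_force: [0.1, -0.4, 0.3]
finger_gap: 0.006
```

```bash
python3 -c "
from h import *
st(); s=sense(); im,d=viewer.capture('wrist'); P=cloud('wrist',d,s)
m=(d>0)&(abs(P[...,2]-.086)<.008)&(P[...,1]>0)&(P[...,1]<.118)&(abs(P[...,0]-.487)<.012)
B=P[m]; print(len(B),B.min(0).round(4),B.max(0).round(4),np.median(B,0).round(4))"
```

```text
t 29.5 p [0.4904 0.0167 0.0341] psi 93.33 z [-0.001 -0.    -1.   ] F [ 0.1 -0.4  0.3] gap 0.5 j [-0.37  0.67  0.42  2.08 -0.55  0.5   0.52]
6953 [0.4755 0.0249 0.078 ] [0.499  0.118  0.0939] [0.4867 0.0802 0.0861]
```

Request:
carry_out:
  deltas:
    - [0.015, 0, 0, 0, 0, 0, 255]
    - [0.015, 0, 0, 0, 0, 0, 255]
    - [0.015, 0, 0, 0, 0, 0, 255]
    - [0.015, 0, 0, 0, 0, 0, 255]
    - [0.015, 0, 0, 0, 0, 0, 255]

```text
time: 30.05
position: [0.4872, 0.0918, 0.0353]
eef_rot: [0.686, 0.727, 0.001, 0.001]
contact_force: [0.4, -1.7, -0.3]
finger_gap: 0.008
```

Request:
carry_out:
  deltas:
    - [0.006, 0, 0, 0, 0, 0, 255]
    - [0.005, 0, 0, 0, 0, 0, 255]
    - [0.004, 0, 0, 0, 0, 0, 255]
    - [0.003, 0, 0, 0, 0, 0, 255]
    - [0.003, 0, 0, 0, 0, 0, 255]

```text
time: 30.55
position: [0.4861, 0.1066, 0.0347]
eef_rot: [0.688, 0.726, -0.001, 0.003]
contact_force: [-0.1, -18.1, 7.3]
finger_gap: 0.004
```

Request:
carry_out:
  deltas:
    - [0.002, 0, 0, 0, 0, 0, 255]
    - [0, 0, 0, 0, 0, 0, 255]
    - [0, 0, 0, 0, 0, 0, 255]

```text
time: 30.85
position: [0.4861, 0.1065, 0.0347]
eef_rot: [0.688, 0.725, -0.002, 0.004]
contact_force: [0.6, -18.9, 9.2]
finger_gap: 0.006
```

```bash
python3 -c "
from h import *
st()"
```

```text
t 30.85 p [0.4861 0.1065 0.0347] psi 93.0 z [ 0.003 -0.008 -1.   ] F [  0.6 -18.9   9.2] gap 0.6 j [-0.58  0.68  0.46  2.07 -0.57  0.52  0.35]
```

All three bars stopped at the predicted depth with a rising push force. Next is the shield.

```bash
cat >> h.py <<'E'
def shield(n='scene'):
    st(); s=sense(); im,d=viewer.capture(n); P=cloud(n,d,s); hsv=cv2.cvtColor(im,cv2.COLOR_RGB2HSV); print(len(P))
    return im,d,P,hsv
E
python3 - <<'E'
from h import *
im,d=viewer.capture('scene'); save('s8.png',im); P=cloud('scene',d); hsv=cv2.cvtColor(im,cv2.COLOR_RGB2HSV)
m=(abs(P[...,1]+.45)<.035)&(P[...,2]>.03)&(P[...,2]<.23)&(P[...,0]>.38)&(P[...,0]<.65)&(d>0); S=P[m]
for _ in range(3):
    c=S.mean(0); n=np.linalg.svd(S-c,full_matrices=False)[2][2]; S=S[abs((S-c)@n)<.004]
n=n if n[1]<0 else -n
print(len(S),c.round(4),n.round(4),'ang',np.degrees(np.arctan2(n[1],n[0])).round(2))
w=np.array([-n[1],n[0],0]); w/=np.linalg.norm(w); t=S@w; a=np.percentile(t,[.3,99.7]); z=np.percentile(S[:,2],[.3,99.7]); print('w',np.diff(a),'z',z)
cen=c+w*(a.mean()-c@w); cen=cen-n*.0045; print('centre (xy) of thickness',cen.round(4), 'yellow x', )
m2=(d>0)&(abs(P[...,2]-.208)<.006)&(abs(P[...,1]+.45)<.05)&(P[...,0]>.38)&(P[...,0]<.65); T=P[m2]; print('top band',len(T),T.min(0).round(4),T.max(0).round(4))
plan([((0.490,0.03,0.13),93,0,120),((0.51,-0.20,0.24),45,0,120),((cen[0],cen[1],0.22),np.degrees(np.arctan2(n[1],n[0]))+90,0,120)])
E
```

```text
2220 [ 0.5192 -0.4519  0.1327] [ 0.095  -0.9955  0.0023] ang -84.55
w [0.20041464] z [0.03067626 0.21709806]
centre (xy) of thickness [ 0.5099 -0.4483  0.1327] yellow x
top band 198 [ 0.4087 -0.4622  0.202 ] [ 0.611  -0.4339  0.214 ]
[[-0.0258,0,-0.0316,0.0008,0.0028,-0,120],[-0.0257,0,-0.0316,0.0008,0.0028,-0,120],[-0.0256,-0,-0.0317,0.0008,0.0028,-0,120],[-0.0385,0.0013,-0.0183,0,0,0.1396,120],[-0.0379,0.0067,-0.0183,0,0,0.1396,120]]
[[-0.0366,0.0119,-0.0183,0,0,0.1396,120],[-0.0346,0.0168,-0.0183,0,0,0.1396,120],[-0.0319,0.0215,-0.0183,0,0,0.1396,120],[-0.0286,0.0257,-0.0183,0,0,0.1396,120],[-0.0293,0.0292,0.0033,0,0,0.115,120]]
[[-0.0257,0.0324,0.0033,0,0,0.115,120],[-0.0218,0.0352,0.0033,0,0,0.115,120],[-0.0176,0.0374,0.0033,0,0,0.115,120],[-0.0132,0.0392,0.0033,0,0,0.115,120],[-0.0086,0.0405,0.0033,0,0,0.115,120]]
```

Request:
carry_out:
  deltas:
    - [-0.03, 0, -0.03, 0, 0, 0, 120]
    - [-0.026, 0, -0.032, 0, 0, 0, 120]
    - [-0.026, 0, -0.032, 0, 0, 0, 120]
    - [-0.0385, 0.0015, -0.018, 0, 0, 0.14, 120]
    - [-0.038, 0.0065, -0.018, 0, 0, 0.14, 120]

```text
time: 31.4
position: [0.4968, -0.0439, 0.1652]
eef_rot: [0.782, 0.623, 0.001, -0.001]
contact_force: [1.0, -0.6, -0.0]
finger_gap: 0.391
```

Request:
carry_out:
  deltas:
    - [-0.0365, 0.012, -0.018, 0, 0, 0.14, 120]
    - [-0.0345, 0.017, -0.018, 0, 0, 0.14, 120]
    - [-0.032, 0.0215, -0.018, 0, 0, 0.14, 120]
    - [-0.0285, 0.0255, -0.018, 0, 0, 0.14, 120]
    - [-0.0295, 0.029, 0.003, 0, 0, 0.115, 120]

```text
time: 31.9
position: [0.513, -0.2393, 0.2352]
eef_rot: [0.944, 0.329, 0.002, 0.001]
contact_force: [1.1, -0.1, -0.2]
finger_gap: 0.529
```

Request:
carry_out:
  deltas:
    - [-0.0255, 0.0325, 0.003, 0, 0, 0.115, 120]
    - [-0.022, 0.035, 0.003, 0, 0, 0.115, 120]
    - [-0.0175, 0.0375, 0.003, 0, 0, 0.115, 120]
    - [-0.013, 0.039, 0.003, 0, 0, 0.115, 120]
    - [-0.0085, 0.0405, 0.003, 0, 0, 0.115, 120]

```text
time: 32.4
position: [0.5126, -0.4451, 0.2171]
eef_rot: [0.999, 0.048, 0.0, -0.001]
contact_force: [0.5, 0.2, 0.8]
finger_gap: 0.531
```

Request:
carry_out:
  deltas:
    - [0, 0, 0, 0, 0, 0, 120]
    - [0, 0, 0, 0, 0, 0, 120]

```text
time: 32.6
position: [0.5115, -0.4448, 0.2169]
eef_rot: [0.999, 0.049, -0.0, -0.001]
contact_force: [0.3, -0.3, 0.0]
finger_gap: 0.53
```

```bash
python3 - <<'E'
from h import *
st(); s=sense(); im,d=viewer.capture('wrist'); save('w9.png',im); P=cloud('wrist',d,s)
m=(d>0)&(abs(P[...,2]-.216)<.006)&(abs(P[...,1]+.448)<.04); B=P[m]; print(len(B), cv2.minAreaRect(B[:,:2].astype(np.float32)) if len(B) else '', B[:,2].mean() if len(B) else '')
plan([((0.510,-0.448,0.144),5.45,0,120,.03)])
E
```

```text
t 32.6 p [ 0.5115 -0.4448  0.2169] psi 5.64 z [-0.001  0.002 -1.   ] F [ 0.3 -0.3  0. ] gap 49.8 j [ 0.21  0.81  0.97  1.39 -0.67  1.29 -0.26]
3669 ((0.5079158544540405, -0.4473140835762024), (0.200312077999115, 0.009618318639695644), 5.273505210876465) 0.2152512164859887
[[-0.0009,0.0015,0.0244,-0.0009,-0.0001,0.0018,120],[-0.0009,0.0014,0.0244,-0.0009,-0.0001,0.0018,120],[-0.0009,0.0014,0.0244,-0.0009,-0.0001,0.0018,120]]
```

View pics/w9.png

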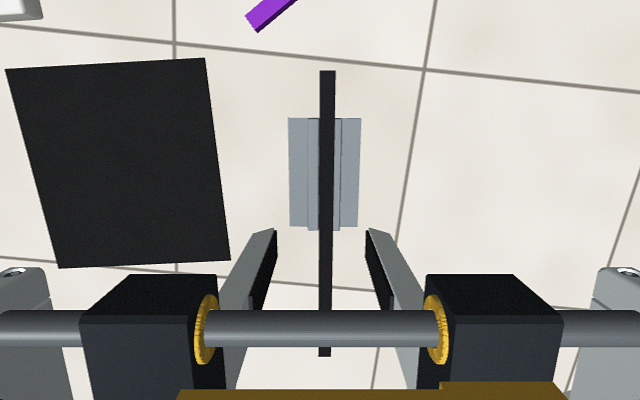

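Wrist view: the shield's top edge is at col 327 (rows 72–355), lying between the jaws. Descend and grip.

Request:
carry_out:
  deltas:
    - [-0.0035, 0.002, 0.02, 0, 0, 0.004, 120]
    - [0, 0, 0.025, 0, 0, 0, 120]
    - [0, 0, 0.026, 0, 0, 0, 120]
    - [0, 0, 0, 0, 0, 0, 120]
    - [0, 0, 0, 0, 0, 0, 255]

```text
time: 33.15
position: [0.5098, -0.4457, 0.1475]
eef_rot: [0.999, 0.049, 0.0, -0.0]
contact_force: [0.3, -0.2, 0.5]
finger_gap: 0.477
```

Request:
carry_out:
  deltas:
    - [0, 0, 0, 0, 0, 0, 255]
    - [0, 0, 0, 0, 0, 0, 255]
    - [0, 0, 0, 0, 0, 0, 255]
    - [0, 0, 0, 0, 0, 0, 255]
    - [0, 0, 0, 0, 0, 0, 255]

```text
time: 33.65
position: [0.5089, -0.4477, 0.1474]
eef_rot: [0.999, 0.048, 0.0, 0.0]
contact_force: [0.3, 1.2, 3.8]
finger_gap: 0.092
```

Request:
carry_out:
  deltas:
    - [0, 0, 0, 0, 0, 0, 255]
    - [0, 0, 0, 0, 0, 0, 255]
    - [0, 0, 0, 0, 0, 0, 255]

```text
time: 33.95
position: [0.5089, -0.4476, 0.1474]
eef_rot: [0.999, 0.048, 0.0, 0.0]
contact_force: [0.5, -0.0, 3.2]
finger_gap: 0.096
```

```bash
python3 -c "
from h import *
st()"
```

```text
t 33.95 p [ 0.5089 -0.4476  0.1474] psi 5.46 z [ 0.    -0.001 -1.   ] F [ 0.5 -0.   3.2] gap 9.0 j [ 0.22  0.87  0.93  1.47 -0.73  1.17 -0.21]
```

```bash
cat >> h.py <<'E'
def Rd(psi,tilt=0,_o=Rd):
    """tilt now about tool x"""
    return _o(psi)*R.from_euler('x',tilt,degrees=True)
E
python3 -c "
from h import *
plan([((0.509,-.4476,.215),5.46,0,255,.03)]); print(); plan([((0.509,-.4476,.215),5.46,0,255,.03),((0.5475,0.05,.215),3.35,-20,255,.045)])"
```

```text
[[0.0001,0,-0.0225,0.0002,-0.0001,-0,255],[0,0,-0.0225,0.0002,-0.0001,-0,255],[0,0,-0.0225,0.0002,-0.0001,-0,255]]

[[0.0001,0,-0.0225,0.0002,-0.0001,-0,255],[0,0,-0.0225,0.0002,-0.0001,-0,255],[0,0,-0.0225,0.0002,-0.0001,-0,255],[0.0071,-0.041,0,-0.0291,-0.0005,0.003,255],[0.007,-0.041,-0.0012,-0.0291,-0.0005,0.003,255]]
[[0.0069,-0.0409,-0.0024,-0.0291,-0.0005,0.003,255],[0.0068,-0.0409,-0.0036,-0.0291,-0.0005,0.003,255],[0.0066,-0.0408,-0.0048,-0.0291,-0.0005,0.003,255],[0.0065,-0.0406,-0.006,-0.0291,-0.0005,0.003,255],[0.0064,-0.0405,-0.0071,-0.0291,-0.0005,0.003,255]]
[[0.0063,-0.0403,-0.0083,-0.0291,-0.0005,0.003,255],[0.0061,-0.04,-0.0095,-0.0291,-0.0005,0.003,255],[0.006,-0.0398,-0.0107,-0.0291,-0.0005,0.003,255],[0.0059,-0.0394,-0.0118,-0.0291,-0.0005,0.003,255],[0.0058,-0.0391,-0.013,-0.0291,-0.0005,0.003,255]]
```

Request:
carry_out:
  deltas:
    - [0, 0, -0.01, 0, 0, 0, 255]
    - [0, 0, -0.02, 0, 0, 0, 255]
    - [0, 0, -0.02, 0, 0, 0, 255]
    - [0, 0, -0.02, 0, 0, 0, 255]
    - [0, 0, 0, 0, 0, 0, 255]

```text
time: 34.45
position: [0.5092, -0.4483, 0.2193]
eef_rot: [0.999, 0.048, 0.001, 0.001]
contact_force: [0.8, -0.9, -4.2]
finger_gap: 0.094
```

Request:
carry_out:
  deltas:
    - [0.007, -0.041, 0, -0.029, 0, 0.003, 255]
    - [0.007, -0.041, -0.001, -0.029, 0, 0.003, 255]
    - [0.007, -0.041, -0.0025, -0.029, 0, 0.003, 255]
    - [0.007, -0.041, -0.0035, -0.029, 0, 0.003, 255]
    - [0.0065, -0.041, -0.005, -0.029, 0, 0.003, 255]

```text
time: 34.95
position: [0.5238, -0.2366, 0.2155]
eef_rot: [0.997, 0.04, 0.003, 0.072]
contact_force: [0.5, 0.1, -3.6]
finger_gap: 0.094
```

Request:
carry_out:
  deltas:
    - [0.0065, -0.0405, -0.006, -0.029, 0, 0.003, 255]
    - [0.0065, -0.0405, -0.007, -0.029, 0, 0.003, 255]
    - [0.006, -0.0405, -0.0085, -0.029, 0, 0.003, 255]
    - [0.006, -0.04, -0.0095, -0.029, 0, 0.003, 255]
    - [0.006, -0.04, -0.0105, -0.029, 0, 0.003, 255]

```text
time: 35.45
position: [0.539, -0.0291, 0.2158]
eef_rot: [0.989, 0.032, 0.006, 0.144]
contact_force: [1.3, 0.6, -3.7]
finger_gap: 0.096
```

Request:
carry_out:
  deltas:
    - [0.006, -0.0395, -0.012, -0.029, 0, 0.003, 255]
    - [0.006, -0.039, -0.013, -0.029, 0, 0.003, 255]
    - [0, 0, 0, 0, 0, 0, 255]
    - [0, 0, 0, 0, 0, 0, 255]

```text
time: 35.85
position: [0.5461, 0.0532, 0.2158]
eef_rot: [0.984, 0.031, 0.007, 0.173]
contact_force: [0.3, -0.3, -4.0]
finger_gap: 0.097
```

```bash
python3 - <<'E'
from h import *
st(); im,d=viewer.capture('scene'); save('s10.png',im[80:330,200:520].repeat(2,0).repeat(2,1)); P=cloud('scene',d)
m=(d>0)&(P[...,0]>.42)&(P[...,0]<.66)&(P[...,1]>-.06)&(P[...,1]<.09)&(P[...,2]>.085)&(P[...,2]<.25); S=P[m]
for _ in range(6):
    c=np.median(S,0) if _==0 else S.mean(0); n=np.linalg.svd(S-c,full_matrices=False)[2][2]; S=S[abs((S-c)@n)<(.012,.008,.005,.004,.004,.004)[_]]
print(len(S),c.round(4),n.round(3),S.min(0).round(3),S.max(0).round(3))
plan([((0.5455,0.10,.19),3.35,-20,255,.04),((0.5449,0.115,.143),3.35,-20,255,.02)])
E
```

```text
t 35.85 p [0.5461 0.0532 0.2158] psi 3.65 z [ 0.025 -0.34  -0.94 ] F [ 0.3 -0.3 -4. ] gap 9.1 j [-1.07  0.83  1.28  1.74 -0.5   1.09 -1.21]
3186 [0.5535 0.0326 0.17  ] [-0.059  0.939 -0.34 ] [ 0.444 -0.005  0.085] [0.651 0.068 0.25 ]
[[0.0012,-0.0275,0.0042,-0.0004,-0.0022,0.0001,255],[0.0012,-0.0275,0.0041,-0.0004,-0.0022,0.0001,255],[0.0001,-0.0101,0.013,0,0,0,255],[0.0001,-0.0101,0.013,0,0,0,255],[0.0001,-0.0101,0.013,0,0,0,255]]
```

View pics/s10.png

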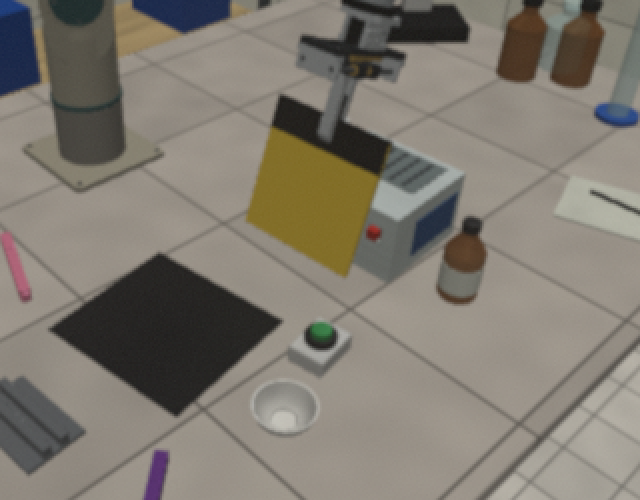

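Scene view: the shield is held tilted about 20° in front of the block, foot well above the bench, and bar A's red end shows flush at (373,232). Joint 3 is near its limit, so I approach in small steps.

Request:
carry_out:
  deltas:
    - [0, -0.02, 0.003, 0, 0, 0, 255]
    - [0, -0.02, 0.003, 0, 0, 0, 255]
    - [0, 0, 0, 0, 0, 0, 255]

```text
time: 36.2
position: [0.544, 0.0907, 0.1953]
eef_rot: [0.985, 0.031, 0.007, 0.172]
contact_force: [-0.1, 0.8, -4.8]
finger_gap: 0.091
```

```bash
python3 - <<'E'
from h import *
st(); plan([((0.5445,0.118,.145),3.35,-20,255,.02)])
E
```

```text
t 36.2 p [0.544  0.0907 0.1953] psi 3.63 z [ 0.024 -0.338 -0.941] F [-0.1  0.8 -4.8] gap 8.5 j [-1.11  0.87  1.26  1.73 -0.53  1.1  -1.26]
[[0.0007,-0.0142,0.0127,-0.0013,-0.0013,0.0013,255],[0.0007,-0.0142,0.0127,-0.0013,-0.0013,0.0013,255],[0.0007,-0.0142,0.0127,-0.0013,-0.0013,0.0013,255]]
```

Request:
carry_out:
  deltas:
    - [0.0005, -0.014, 0.0125, 0, -0.0015, 0.0015, 255]
    - [0.0005, -0.014, 0.0125, 0, -0.0015, 0.0015, 255]
    - [0.0005, -0.0135, 0.0125, 0, -0.001, 0.001, 255]
    - [0, 0, 0, 0, 0, 0, 255]
    - [0, 0, 0, 0, 0, 0, 255]

```text
time: 36.7
position: [0.5451, 0.1125, 0.1484]
eef_rot: [0.984, 0.027, 0.006, 0.174]
contact_force: [-0.3, -0.5, -3.6]
finger_gap: 0.092
```

```bash
python3 - <<'E'
from h import *
st(); plan([((0.5445,0.1215,.136),3.35,-20,255,.004)])
E
```

```text
t 36.7 p [0.5451 0.1125 0.1484] psi 3.16 z [ 0.022 -0.342 -0.94 ] F [-0.3 -0.5 -3.6] gap 8.6 j [-1.11  0.94  1.21  1.75 -0.59  1.05 -1.29]
[[-0,-0.0032,0.0021,0.0001,-0.0004,-0.0011,255],[-0,-0.0032,0.0021,0.0001,-0.0004,-0.0011,255],[-0,-0.0032,0.0021,0.0001,-0.0004,-0.0011,255],[-0,-0.0032,0.0021,0.0001,-0.0004,-0.0011,255]]
```

Request:
carry_out:
  deltas:
    - [0, -0.003, 0.002, 0, 0, -0.003, 255]
    - [0, -0.003, 0.002, 0, 0, 0, 255]
    - [0, -0.003, 0.002, 0, 0, 0, 255]
    - [0, -0.003, 0.002, 0, 0, 0, 255]
    - [0, 0, 0, 0, 0, 0, 255]

```text
time: 37.2
position: [0.5446, 0.1221, 0.1367]
eef_rot: [0.985, 0.029, 0.006, 0.173]
contact_force: [0.0, 0.4, -3.8]
finger_gap: 0.096
```

```bash
python3 - <<'E'
from h import *
st(); plan([((0.5445,0.1241,.1344),3.35,-20,255,.004)])
E
```

```text
t 37.2 p [0.5446 0.1221 0.1367] psi 3.34 z [ 0.022 -0.34  -0.94 ] F [ 0.   0.4 -3.8] gap 9.0 j [-1.12  0.95  1.2   1.75 -0.61  1.04 -1.29]
[[0,-0.0027,0.0015,-0.0015,-0.0019,-0.0009,255]]
```

Request:
carry_out:
  deltas:
    - [0, -0.0023, 0.0018, 0, 0, 0, 255]
    - [0, 0, 0, 0, 0, 0, 255]
    - [0, 0, 0, 0, 0, 0, 255]

```text
time: 37.5
position: [0.5447, 0.123, 0.1347]
eef_rot: [0.985, 0.028, 0.006, 0.173]
contact_force: [0.6, -0.9, -3.6]
finger_gap: 0.092
```

Request:
carry_out:
  deltas:
    - [0, -0.001, 0.001, 0, 0, 0, 255]
    - [0, 0, 0, 0, 0, 0, 255]
    - [0, 0, 0, 0, 0, 0, 255]

```text
time: 37.8
position: [0.5452, 0.1232, 0.1343]
eef_rot: [0.984, 0.028, 0.007, 0.173]
contact_force: [-1.5, -0.2, 4.2]
finger_gap: 0.094
```

```bash
python3 - <<'E'
from h import *
st()
E
```

```text
t 37.8 p [0.5452 0.1232 0.1343] psi 3.31 z [ 0.023 -0.341 -0.94 ] F [-1.5 -0.2  4.2] gap 8.8 j [-1.12  0.96  1.2   1.75 -0.61  1.03 -1.29]
```

The foot is on the bench. Release, then retreat along the tool axis.

Request:
carry_out:
  deltas:
    - [0, -0.001, 0, 0, 0, 0, 255]
    - [0, 0, 0, 0, 0, 0, 200]
    - [0, 0, 0, 0, 0, 0, 170]
    - [0, 0, 0, 0, 0, 0, 150]
    - [0, 0, 0, 0, 0, 0, 150]

```text
time: 38.3
position: [0.5446, 0.1248, 0.1329]
eef_rot: [0.985, 0.028, 0.006, 0.173]
contact_force: [0.2, -0.8, -0.2]
finger_gap: 0.387
```

Request:
carry_out:
  deltas:
    - [0, 0, 0, 0, 0, 0, 150]
    - [0, 0, -0.015, 0, 0, 0, 150]
    - [0, 0, -0.025, 0, 0, 0, 150]
    - [0, 0, -0.03, 0, 0, 0, 150]
    - [0, 0, -0.03, 0, 0, 0, 150]

```text
time: 38.8
position: [0.5425, 0.1591, 0.2291]
eef_rot: [0.984, 0.028, 0.007, 0.173]
contact_force: [0.3, 0.3, -0.2]
finger_gap: 0.412
```

```bash
cat > chk.py <<'E'
from h import *
import sys
st(); im,d=viewer.capture('scene'); save(sys.argv[1],im[80:330,200:520].repeat(2,0).repeat(2,1)); P=cloud('scene',d)
m=(d>0)&(P[...,0]>.42)&(P[...,0]<.66)&(P[...,1]>.05)&(P[...,1]<.16)&(P[...,2]>.01)&(P[...,2]<.2); hsv=cv2.cvtColor(im,cv2.COLOR_RGB2HSV); y=m&(((hsv[...,0]>18)&(hsv[...,0]<32)&(hsv[...,1]>120))|(hsv[...,2]<60)); S=P[y]
for t in (.012,.006,.004,.004):
    c=np.median(S,0); n=np.linalg.svd(S-S.mean(0),full_matrices=False)[2][2]; S=S[abs((S-c)@n)<t]
n=n*np.sign(n[1]); k=np.array([n[1],-n[0],0]); k/=np.linalg.norm(k); a=np.percentile(S@k,[.5,99.5])
print(len(S),c.round(4),n.round(3),'tilt',np.degrees(np.arcsin(-n[2])).round(2),'yaw',np.degrees(np.arctan2(-n[0],n[1])).round(2),'width',np.diff(a),'centre offset vs block',(a.mean()-k@np.array([.5435,.1254,0])).round(4),'z',S[:,2].min().round(3),S[:,2].max().round(3))
E
python3 chk.py s11.png
```

```text
t 38.8 p [0.5425 0.1591 0.2291] psi 3.29 z [ 0.023 -0.341 -0.94 ] F [ 0.3  0.3 -0.2] gap 38.7 j [-1.18  0.86  1.26  1.61 -0.49  1.23 -1.41]
3163 [0.5545 0.1099 0.109 ] [-0.055  0.939 -0.341] tilt 19.92 yaw 3.37 width [0.19697888] centre offset vs block 0.0029 z 0.01 0.2
```

View pics/s11.png

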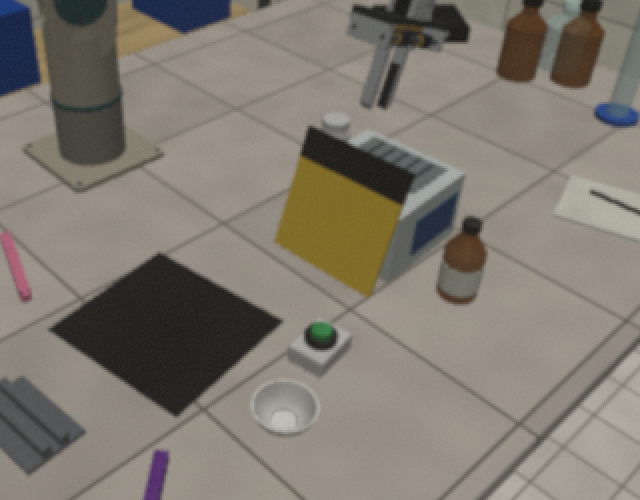

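The shield leans at 19.9°, yaw aligned and about centred, with dish, bottle, jar untouched. Now the button.

```bash
python3 - <<'E'
from h import *
for n in ['top','scene']:
    im=np.load(n+'0im.npy'); d=np.load(n+'0.npy'); P=cloud(n,d); hsv=cv2.cvtColor(im,cv2.COLOR_RGB2HSV)
    g=(hsv[...,0]>45)&(hsv[...,0]<85)&(hsv[...,1]>100)&(P[...,0]>.6)&(P[...,0]<.75)&(P[...,1]>-.13)&(P[...,1]<0)
    print(n,g.sum(),P[g].mean(0).round(4),P[g].max(0).round(4))
plan([((0.542,0.16,.29),3.35,-18,255),((0.678,-0.068,.13),3.35,0,255)])
E
```

```text
top 87 [ 0.6745 -0.0645  0.0497] [ 0.6973 -0.0488  0.0575]
scene 70 [ 0.6802 -0.0706  0.0498] [ 0.6931 -0.0567  0.0531]
[[-0.0014,0.0099,-0.0264,0.0161,-0.0053,-0.0008,255],[-0.0016,0.0094,-0.0266,0.0161,-0.0053,-0.0008,255],[0.0175,0.0249,0.0321,0.0449,0,-0,255],[0.0175,0.0264,0.031,0.0449,0,-0,255],[0.0175,0.0277,0.0298,0.0449,0,-0,255]]
[[0.0175,0.029,0.0285,0.0449,0,-0,255],[0.0175,0.0303,0.0272,0.0449,0,-0,255],[0.0175,0.0315,0.0258,0.0449,0,-0,255],[0.0175,0.0326,0.0243,0.0449,0,-0,255]]
```

Request:
carry_out:
  deltas:
    - [0, 0.012, -0.032, 0, 0, 0, 255]
    - [0, 0.012, -0.032, 0, 0, 0, 255]
    - [0.0175, 0.0265, 0.0285, 0.05, 0, 0, 255]
    - [0.0175, 0.028, 0.028, 0.05, 0, 0, 255]
    - [0.0175, 0.029, 0.0275, 0.05, 0, 0, 255]

```text
time: 39.35
position: [0.6021, 0.0564, 0.2407]
eef_rot: [0.995, 0.03, 0.006, 0.098]
contact_force: [1.3, 0.0, -0.4]
finger_gap: 0.028
```

Request:
carry_out:
  deltas:
    - [0.0175, 0.03, 0.027, 0.05, 0, 0, 255]
    - [0.0175, 0.031, 0.026, 0.05, 0, 0, 255]
    - [0.0175, 0.032, 0.025, 0.05, 0, 0, 255]
    - [0.0175, 0.033, 0.024, 0.047, 0, 0, 255]
    - [0, 0, 0, 0, 0, 0, 255]

```text
time: 39.85
position: [0.6773, -0.0888, 0.1527]
eef_rot: [1.0, 0.022, 0.0, 0.003]
contact_force: [-0.7, -0.7, 0.4]
finger_gap: 0.004
```

```bash
python3 - <<'E'
from h import *
st(); s=sense(); im,d=viewer.capture('wrist'); P=cloud('wrist',d,s); hsv=cv2.cvtColor(im,cv2.COLOR_RGB2HSV)
g=(hsv[...,0]>45)&(hsv[...,0]<85)&(hsv[...,1]>100)&(abs(P[...,2]-.05)<.02); print(g.sum(),np.median(P[g],0).round(4),P[g].min(0).round(4),P[g].max(0).round(4))
plan([((0.6775,-0.0675,.025),3.35,0,255,.03)])
E
```

```text
t 39.85 p [ 0.6773 -0.0888  0.1527] psi 2.5 z [ 0.    -0.006 -1.   ] F [-0.7 -0.7  0.4] gap 0.3 j [-0.36  0.86  0.9   1.45 -0.69  1.17 -0.88]
904 [ 0.6786 -0.0659  0.0508] [ 0.6593 -0.0842  0.0358] [ 0.7002 -0.0487  0.0535]
[[0.0001,-0.0034,0.0257,0.0007,-0.0002,-0.002,255],[0.0001,-0.0033,0.0257,0.0007,-0.0002,-0.002,255],[0.0001,-0.0033,0.0257,0.0007,-0.0002,-0.002,255],[0.0001,-0.0033,0.0257,0.0007,-0.0002,-0.002,255],[0.0001,-0.0033,0.0257,0.0007,-0.0002,-0.002,255]]
```

Request:
carry_out:
  deltas:
    - [0.001, -0.022, 0.02, 0, 0, 0, 255]
    - [0, 0, 0.03, 0, 0, 0, 255]
    - [0, 0, 0.035, 0, 0, 0, 255]
    - [0, 0, 0.03, 0, 0, 0, 255]
    - [0, 0, 0.01, 0, 0, 0, 255]

```text
time: 40.4
position: [0.6774, -0.0516, 0.0268]
eef_rot: [1.0, 0.03, -0.001, -0.0]
contact_force: [0.7, -0.1, 0.3]
finger_gap: 0.003
```

Request:
carry_out:
  deltas:
    - [0, 0, 0.004, 0, 0, 0, 255]
    - [0, 0, 0.004, 0, 0, 0, 255]
    - [0, 0, 0.003, 0, 0, 0, 255]

```text
time: 40.7
position: [0.6803, -0.0548, 0.0196]
eef_rot: [1.0, 0.029, 0.003, 0.001]
contact_force: [-0.8, -0.1, 0.0]
finger_gap: 0.003
```

```bash
python3 -c "
from h import *
st()"
```

```text
t 40.7 p [ 0.6803 -0.0548  0.0196] psi 3.34 z [ 0.005 -0.001 -1.   ] F [-0.8 -0.1  0. ] gap 0.3 j [-0.37  0.99  0.79  1.56 -0.83  0.95 -0.81]
```

Request:
carry_out:
  deltas:
    - [0, 0.011, 0, 0, 0, 0, 255]
    - [0, 0, 0.003, 0, 0, 0, 255]
    - [0, 0, 0.003, 0, 0, 0, 255]
    - [0, 0, 0.003, 0, 0, 0, 255]
    - [0, 0, 0, 0, 0, 0, 255]

```text
time: 41.2
position: [0.6806, -0.0681, 0.0121]
eef_rot: [1.0, 0.028, 0.003, 0.001]
contact_force: [-4.0, -1.9, 14.9]
finger_gap: 0.009
```

Request:
carry_out:
  deltas:
    - [0, 0, 0.002, 0, 0, 0, 255]
    - [0, 0, 0.002, 0, 0, 0, 255]
    - [0, 0, 0, 0, 0, 0, 255]

```text
time: 41.5
position: [0.6808, -0.0682, 0.0116]
eef_rot: [1.0, 0.028, 0.003, 0.001]
contact_force: [-9.7, 0.7, 35.8]
finger_gap: 0.007
```

```bash
python3 -c "
from h import *
st()"
```

```text
t 41.5 p [ 0.6808 -0.0682  0.0116] psi 3.26 z [ 0.006 -0.001 -1.   ] F [-9.7  0.7 35.8] gap 0.7 j [-0.35  1.    0.79  1.56 -0.84  0.94 -0.79]
```

The button bottomed (36 N against 4 N needed). Retract and do the final check.

Request:
carry_out:
  deltas:
    - [0, 0, -0.01, 0, 0, 0, 255]
    - [0, 0, -0.03, 0, 0, 0, 255]
    - [0, 0, -0.04, 0, 0, 0, 255]
    - [0, 0.03, -0.04, 0, 0, 0, 255]
    - [0, 0.03, -0.03, 0, 0, 0, 255]

```text
time: 42.0
position: [0.6836, -0.1248, 0.1574]
eef_rot: [1.0, 0.03, 0.002, 0.0]
contact_force: [-0.1, -0.1, -0.1]
finger_gap: 0.003
```

Request:
carry_out:
  deltas:
    - [0, 0, 0, 0, 0, 0, 255]
    - [0, 0, 0, 0, 0, 0, 255]
    - [0, 0, 0, 0, 0, 0, 255]

```text
time: 42.3
position: [0.6822, -0.1232, 0.1534]
eef_rot: [1.0, 0.03, 0.0, -0.001]
contact_force: [0.0, -0.1, 0.1]
finger_gap: 0.003
```

```bash
python3 chk.py s12.png; python3 - <<'E'
from h import *
im,d=viewer.capture('top'); P=cloud('top',d); P0=cloud('top',np.load('top0.npy'))
for nm,(r,c) in dict(bottle=(132,238),dish=(145,355),jar=(262,185)).items():
    print(nm,P0[r,c].round(3),P[r,c].round(3), 'maxdiff',np.median(abs(P-P0)[r-6:r+7,c-6:c+7]).round(4))
E
```

```text
t 42.3 p [ 0.6822 -0.1232  0.1534] psi 3.39 z [ 0.     0.002 -1.   ] F [ 0.  -0.1  0.1] gap 0.3 j [-0.29  0.87  0.88  1.42 -0.69  1.18 -0.83]
1606 [0.6011 0.1059 0.0905] [-0.054  0.938 -0.343] tilt 20.04 yaw 3.32 width [0.16521648] centre offset vs block 0.0187 z 0.01 0.2
bottle [0.727 0.194 0.14 ] [0.482 0.075 0.714] maxdiff 0.2483
dish [ 0.74  -0.192  0.008] [ 0.741 -0.192  0.004] maxdiff 0.0009
jar [0.318 0.345 0.089] [0.318 0.347 0.085] maxdiff 0.0005
```

View pics/s12.png

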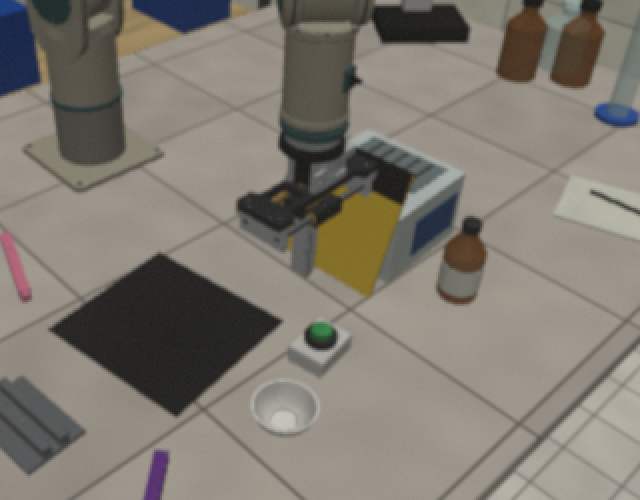

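Scene view: the shield still leans on the block (partly hidden by the gripper). The bottle (460,265), dish (285,408) and button (320,330) are in place. Handing in.

```bash
python3 -c "
from h import *
print(env.sign_off())"
```

```text
the job is handed in; nothing more can be done
None
```

I loaded all three bars, leaned the shield on the block, pressed the start button and handed the job in at about 42 s. No verdict is reported.

- **Bars:** Each was carried by its steel and started about 90 mm into its bore. I then pushed each one in from the tail end face with closed fingers. All three stopped within 0.2 mm of the depth worked out for 5 mm proud, with the push rising to 13–19 N. One bar was knocked about 4 cm aside partway through, so I found it again before grasping.
- **Shield:** After release it measured 19.9° from upright, aligned with the block face and within about 3 mm of centre. At the final look it was still at 20.0°. The arm hid part of it then, so that look's centre reading (19 mm off, from a partial width) is not reliable.
- **Button:** It was pressed to its stop at 36 N, where 4 N is enough.
- **Left alone:** Dish and jar depth readings at the end were unchanged to about 1 mm. The arm hid the bottle from the top camera, so its top reading disagreed, but it looked unmoved in the scene picture.
- **Failed along the way:** My first two grasps closed on air because the finger ends sit about 36 mm short of the reported TCP. I corrected for that offset, and nothing was disturbed.

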